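# Strip the probe-station chuck and park every part of the stack

### The arm

A 7-joint arm with a two-finger parallel gripper is mounted at the origin on the work surface. World frame = base frame: x ahead of the robot, y to its left, z up, the work surface at z = 0. Lengths are in m, angles in degrees, forces in N, time in s.
With the tool pointing down it reaches from about 0.4 to 0.875 m from the base axis. Payload 6.5 kg.
Tool frame: the origin (TCP) lies at the very end of the fingers, on their centre line; the grasp point (between the pads) lies 19 mm behind it (manip.grip_depth is the z of the grasp point in the tool frame, in m); z points along the fingers, y is the direction in which the jaws open and shut (so a half turn about z gives the same grasp; the last joint's range is limited). The gripper opens to 88 mm and grips with 3 to 60 N. Pads are 18 mm wide; open, the fingers measure 123 mm over their backs; the gripper's body (75 mm by 187 mm) begins 45 mm behind the grasp point.
Start: joints at [63.931, 30.733, -0.252, 88.115, 0.149, 61.152, -4.079], TCP at [0.246, -0.601, 0.239] pointing down, gripper open.
Joint ranges: [-154.64, 154.64], [-21.42, 123.67], [-72.66, 72.17], [13.99, 137.28], [-74.86, 254.86], [10.95, 109.41], [-158.01, 158.01]. Speed limits (degrees/s): [136.94, 136.94, 180, 180, 180, 180, 180].

### API

Orientations are given as a 3x3 rotation matrix whose columns are the frame's x, y, z axes.
In Python, from cell import monitor, optics, ticket, manip gives the robot as it stands.
- The arm moves only by the tool jog_arm, never from a script. Its argument "increments" is text: rows parted by semicolons, each of 4 numbers parted by spaces: the shift along the tool's x, y, z in m, then the turn about the tool's z in rad. In form: x y z yaw; .... A call has 1 to 12 rows; each row shifts and turns the pose as measured when the row begins, along the tool's axes as they then stand; what a row does not reach is not made up. A row lasts 1/12 s, in which the tool goes at most 41.7 mm and 7.16 degrees, less where a joint would pass 70% of its speed; a pose out of reach is approached as far as the arm can. A call with a gripper value outside its range is refused whole. "grip" is the opening in per cent of the stroke, from 0 (shut) to 100 (fully open), set as the call begins (left out, the last holds). The fingers move at their own pace and stop on an object; "newtons" is the grip in N (left out, the last holds). Time passes only in rows, so rows that do not move let the fingers close. It gives the time, the measured TCP pose, the force and the opening at its end, in the units of the state.
- monitor.get_obs(): the state, without advancing time (a new reading comes with each control period).
- optics.capture(name): name is "scene" or "top" or "wrist"; returns a dict with "image" (480x640x3 uint8, red, green, blue), "z_map" (480x640 float32, m along the optical axis (not along the pixel's ray), 0 where there is no reading), "fx", "fy", "cx", "cy" (pixels), "k1" (the pictures are not rectified: a ray, as slopes to the right and down, at radius r is drawn at 1 + k1 r^2 times it, then the intrinsics apply), "R" (3x3) and "t" (3): a world point X has camera coordinates R X + t. Camera axes: x right, y down, z forward; pixel columns grow to the right and rows downward; lengths in m; the calibration is good to about 2 mm. A picture is of the moment at which its call begins.
- ticket.hand_in(): hands the job in, once; it reports no verdict.
The state is a dict: "clock": time; "joint_pos": joint angles; "qd": joint speeds; "effort": joint torques, N m; "eef_pos": TCP position; "tool_rot": TCP orientation; "contact_force": force on the tool from outside, world axes, zero at the start; "ft_torque": the same for the moment, N m; "finger_gap": finger opening in m.
Only numpy, scipy, OpenCV 4.12 (cv2) and the standard library are available. Lean on these libraries where they do the work, as an engineer would, in place of code of your own. Each camera call takes 0.05 s, during which the arm holds its last target.

### The job

The measurement is over: strip the stack off the round chuck one part at a time from the top down, standing the steel weight in the round pocket of the white holder, then laying the chip carrier on the black tray where the yellow outline is, the copper block on the finned heat sink, and the ceramic plate on the blue pad. Centre each part on its place, the flat ones with their long sides along the long side of their place, and set it down gently without dropping it. Do not knock the two probe positioners that stand behind the chuck.

Things in the scene. Friction and masses are not known exactly. Their poses are not given: they have to be found in the camera images.
- weight: Polished steel hold-down weight: upright cylinder 24 mm in diameter, 44 mm tall, small red cap on top, about 130 g. At the start it stands on the middle of the chip carrier, top of the stack. Origin: centre of its underside; z up. 
- chip_carrier: Chip carrier: flat plate 42 x 30 x 9 mm (long side along its x), brass below, green board with brass contacts on top, about 50 g. Starts under the weight, on the copper block. Origin: centre of its underside; z up. 
- copper_block: Plain copper heat-spreader block 66 x 46 x 12 mm (long side along its x), about 320 g. Starts under the chip carrier, on the ceramic plate. Origin: centre of its underside; z up. 
- ceramic_plate: White ceramic insulating plate 86 x 62 x 10 mm (long side along its x), about 170 g. Bottom of the stack: lies loose on the top of the round dark steel chuck (fixed, 128 mm in diameter, its top 60 mm above the table, no vacuum on). The stack's parts lie roughly centred on each other, each turned a little differently. Origin: centre of its underside; z up. 
- weight_holder: White square plastic block 64 x 64 mm, 16 mm high, with one round pocket in its middle, 39 mm in diameter and 8 mm deep with a dark floor (floor 8 mm above the block's underside): place of the weight. Stands on the table in one of four spots, two left and two right of the chuck; fixed. Origin: centre of its underside, at table height; z up. 
- carrier_tray: Black plastic tray block 84 x 70 mm (long side along its x), flat top 12 mm high with a printed yellow outline 51 x 38 mm in its middle, long side along x: place of the chip carrier. Stands on the table in one of four spots, two left and two right of the chuck; fixed. Origin: centre of its underside, at table height; z up. 
- heat_sink: Aluminium heat sink, 100 x 76 mm over its fins (long side along its x): a flat top plate 84 x 76 mm, its top 30 mm high, fins below it that show like a comb at both x ends: place of the copper block. Stands on the table in one of four spots, two left and two right of the chuck; fixed. Origin: centre of its underside, at table height; z up. 
- blue_pad: Aluminium plate with a flat blue pad on top, 112 x 88 mm (long side along its x), top 8 mm high, no rim: place of the ceramic plate. Stands on the table in one of four spots, two left and two right of the chuck; fixed. Origin: centre of its underside, at table height; z up. 
- positioner_left: Bystander: black probe positioner with brass knobs, standing loose on the table behind the chuck to the left, foot 60 x 56 mm, 86 mm tall, its needle arm reaching 94 mm along its -x, some 45 to 60 mm above the table. Leave it where it is. Origin: centre of its foot's underside; z up.
- positioner_right: Bystander: the same positioner with white knobs, behind the chuck to the right. Leave it where it is. Origin: centre of its foot's underside; z up.
Mind the look-alikes: they are no part of the job. Leave any red look-alike of the ceramic_plate alone. What is shaped like the copper_block but green is not meant.

How it is judged (in metres and radians):
On the way, in this order (a step that is already met when the one before it is completed fails the run):
1. the steel weight stands in the round pocket of the white holder, released (horizontal distance between weight and weight_holder below 0.009 m and z of weight in the frame of weight_holder between 0.004 and 0.012 m and angle between weight's own z axis and vertical below 0.12 rad and linear speed of weight below 0.02 m/s and contact force between the fingers and weight below 0.05 N), for 0.2 s.
2. the chip carrier lies on the black tray, at the yellow outline, released (horizontal distance between chip_carrier and carrier_tray below 0.012 m and z of chip_carrier in the frame of carrier_tray between 0.008 and 0.016 m and angle between chip_carrier's own z axis and vertical below 0.12 rad and angle between the x axis of chip_carrier and the x axis of carrier_tray, either way round below 0.2 rad and linear speed of chip_carrier below 0.02 m/s and contact force between the fingers and chip_carrier below 0.05 N), for 0.2 s.
3. the copper block lies on the finned heat sink, released (horizontal distance between copper_block and heat_sink below 0.012 m and z of copper_block in the frame of heat_sink between 0.026 and 0.034 m and angle between copper_block's own z axis and vertical below 0.12 rad and angle between the x axis of copper_block and the x axis of heat_sink, either way round below 0.2 rad and linear speed of copper_block below 0.02 m/s and contact force between the fingers and copper_block below 0.05 N), for 0.2 s.
4. the ceramic plate lies on the blue pad, released (horizontal distance between ceramic_plate and blue_pad below 0.012 m and z of ceramic_plate in the frame of blue_pad between 0.004 and 0.012 m and angle between ceramic_plate's own z axis and vertical below 0.12 rad and angle between the x axis of ceramic_plate and the x axis of blue_pad, either way round below 0.2 rad and linear speed of ceramic_plate below 0.02 m/s and contact force between the fingers and ceramic_plate below 0.05 N), for 0.2 s.
At the end, for the whole second after the job is handed in: Weight upright in the white holder's pocket (centres within 9 mm); chip carrier on the black tray, copper block on the heat sink, ceramic plate on the blue pad, each flat, centred within 12 mm, long side within 0.2 rad of its place's; all released and at rest (all of step 1 and all of step 2 and all of step 3 and all of step 4); the robot touches nothing.
It fails at once if a part of the stack is dropped (falls free faster than 0.5 m/s, from more than about 12 mm) ((contact force between the fingers and weight below 0.05 N and linear speed of weight above 0.5 m/s) or (contact force between the fingers and chip_carrier below 0.05 N and linear speed of chip_carrier above 0.5 m/s) or (contact force between the fingers and copper_block below 0.05 N and linear speed of copper_block above 0.5 m/s) or (contact force between the fingers and ceramic_plate below 0.05 N and linear speed of ceramic_plate above 0.5 m/s)).
It fails at once if a probe positioner is knocked more than 10 mm out of place (distance of any of positioner_left, positioner_right from where it was at the start of the episode above 0.01 m).
It also fails if it takes over 128 s, if anything falls off the work surface, if the arm or the gripper's body presses on something with over 40 N, if the wrist force passes 120 N, or if a joint passes its speed limit or range.

## Working session

There is one attempt and no reset: what is moved stays moved. The work goes in short steps, Python scripts to look and compute and a tool call to move; the robot and the scene stay as the last step left them, time stands still between calls to the robot, and variables do not carry over. Pictures are saved under pics/ and viewed, and the job is handed in when it is done.

Besides the shell and the picture viewer there is one more tool, called after "Request:" by a JSON object that holds its "api" and its "payload", one argument or row to a line. jog_arm: Moves the arm, as the interface text tells. Its arguments: {"type":"object","properties":{"increments":{"type":"string"},"grip":{"type":"number"},"newtons":{"type":"number"}},"required":["increments"]}

```bash
ls; mkdir -p pics; python3 - <<'E'
from cell import monitor, optics, ticket, manip
import cv2
o=monitor.get_obs()
for k in o: print(k,o[k])
print(manip.grip_depth)
for n in ("scene","top","wrist"):
    c=optics.capture(n); cv2.imwrite(f"pics/{n}0.png",c["image"][:,:,::-1])
    print(n,c["fx"],c["cx"],c["cy"],c["k1"],c["R"],c["t"])
E
```

```text
pics
clock 0.0
joint_pos [63.93061746 30.77738434 -0.2564473  88.16948043  0.14726445 61.15173907
 -4.07906981]
qd [ 0.08830371  0.00353204 -0.04181838 -0.03905577 -0.01579222 -0.07305885
  0.01443196]
effort [-1.33874513e-03 -5.70984292e+01  9.89804752e-01 -2.51603132e+01
 -5.63633360e-02  1.79876183e-02  1.90602814e-04]
eef_pos [ 0.24618188 -0.60091953  0.23784827]
tool_rot [[ 9.25329382e-01  3.79163565e-01 -7.24678507e-04]
 [ 3.79164249e-01 -9.25328079e-01  1.55503264e-03]
 [-8.09536516e-05 -1.71368958e-03 -9.99998528e-01]]
contact_force [-0.37829547  0.87089569  0.28960984]
ft_torque [ 0.00042479 -0.00210707 -0.05198343]
finger_gap 0.08825528935936004
-0.0187
scene 585.7636256689934 318.7191896532195 249.1223737324042 0.038912495305166 [[-0.7537526   0.65715323  0.00257862]
 [ 0.4435539   0.5116423  -0.73585467]
 [-0.48488861 -0.55350862 -0.67713459]] [ 0.42641133 -0.17914029  1.30334024]
top 448.23140632563957 322.6428294391316 236.17912880075082 0.01644431453271786 [[-0.00475868 -0.99948131 -0.03185065]
 [-0.98649884  0.00990614 -0.16346837]
 [ 0.1636991   0.03064273 -0.98603429]] [0.01797943 0.58836165 0.80935878]
wrist 348.5390042237742 320.3232383730381 241.49467746485246 -0.01980051417947185 [[ 0.37929299 -0.92527448 -0.00199377]
 [-0.89253587 -0.36643906  0.26287286]
 [-0.24396014 -0.09792632 -0.96482842]] [-0.64924804 -0.03580724  0.38928607]
```

View pics/top0.png

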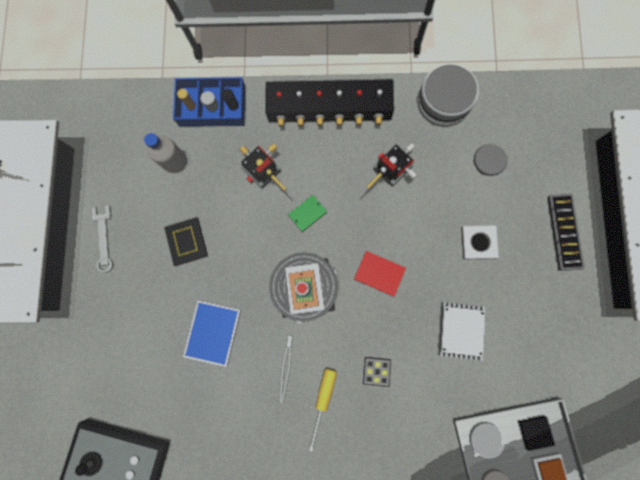

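View pics/scene0.png

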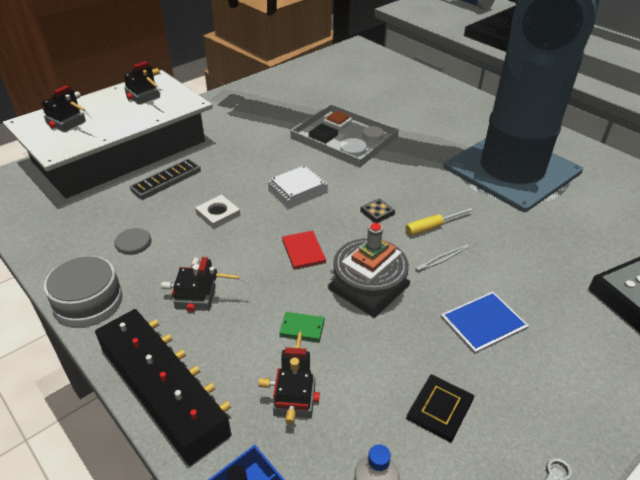

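Candidates (top image):
- **Weight:** the red-capped cylinder on the chuck at (303,288). The small round items in the trays at (208,98) and (486,440) could be confused with it.
- **Chip carrier:** the green board under the weight. The chequered black square at (377,371) is not it.
- **Copper block:** the orange one in the stack. The green block at (307,213) and the orange item in the tray at (552,470) are not it.
- **Ceramic plate:** the white one on the chuck. The red plate at (380,273) is not it.
- **Places:** holder (480,242), black tray (186,242), heat sink (463,331), blue pad (212,333).

I'll check these in close crops.

```bash
cat > h.py <<'E'
import numpy as np, cv2
from cell import monitor, optics, ticket, manip
def ray(c,u,v):
    xd=(u-c["cx"])/c["fx"]; yd=(v-c["cy"])/c["fy"]; x,y=xd,yd
    for _ in range(10):
        s=1+c["k1"]*(x*x+y*y); x,y=xd/s,yd/s
    return np.array([x,y,1.])
def onplane(c,u,v,z):
    R=np.array(c["R"]);t=np.array(c["t"]); d=R.T@ray(c,u,v); o=-R.T@t
    return o+d*(z-o[2])/d[2]
def proj(c,X):
    p=np.array(c["R"])@np.array(X)+np.array(c["t"]); x,y=p[:2]/p[2]; s=1+c["k1"]*(x*x+y*y)
    return c["cx"]+c["fx"]*x*s, c["cy"]+c["fy"]*y*s
def pts(c):
    """world points HxWx3 from z_map"""
    H,W=c["z_map"].shape; u,v=np.meshgrid(np.arange(W),np.arange(H))
    x,y=xd,yd=(u-c["cx"])/c["fx"],(v-c["cy"])/c["fy"]
    for _ in range(10):
        s=1+c["k1"]*(x*x+y*y); x,y=xd/s,yd/s
    P=np.stack([x,y,np.ones_like(x)],-1)*c["z_map"][...,None]
    P=(P-np.array(c["t"]))@np.array(c["R"])
    P[c["z_map"]==0]=np.nan
    return P
def crop(c,u,v,hw,hh,k,name):
    im=c["image"][max(0,v-hh):v+hh,max(0,u-hw):u+hw,::-1]
    cv2.imwrite("pics/"+name,cv2.resize(im,None,fx=k,fy=k,interpolation=cv2.INTER_CUBIC))
E
python3 - <<'E'
from h import *
c=optics.capture("top")
crop(c,304,288,50,37,8,"stack_top.png")
P=pts(c)
for n,(u,v) in dict(weight=(303,288),holder=(470,230),pocket=(480,242),tray=(186,242),sink=(463,331),pad=(212,333),table=(400,320),chuck=(275,290),posL=(262,165),posR=(395,165),screw=(325,390),red=(380,273)).items(): print(n,P[v,u].round(4))
ims=[]
for (u,v) in ((480,242),(186,242),(463,331),(212,333)):
    im=c["image"][v-38:v+38,u-38:u+38,::-1]; ims.append(cv2.resize(im,(380,300)[:1]*1+(285,) if 0 else (290,290),interpolation=cv2.INTER_CUBIC))
cv2.imwrite("pics/places.png",np.vstack([np.hstack(ims[:2]),np.hstack(ims[2:])]))
s=optics.capture("scene"); crop(s,370,255,60,45,6,"stack_scene.png")
E
```

```text
weight [0.4857 0.0444 0.1376]
holder [ 0.6032 -0.2754  0.0167]
pocket [ 0.5803 -0.2958  0.0088]
tray [0.5855 0.2896 0.0119]
sink [ 0.4095 -0.2468  0.0314]
pad [0.4061 0.232  0.0062]
table [ 4.293e-01 -1.350e-01  4.000e-04]
chuck [0.486  0.1019 0.0627]
posL [0.7199 0.1264 0.0851]
posR [ 0.727  -0.1281  0.0518]
screw [0.3025 0.0114 0.0245]
red [ 0.5205 -0.0977  0.0092]
```

View pics/stack_top.png

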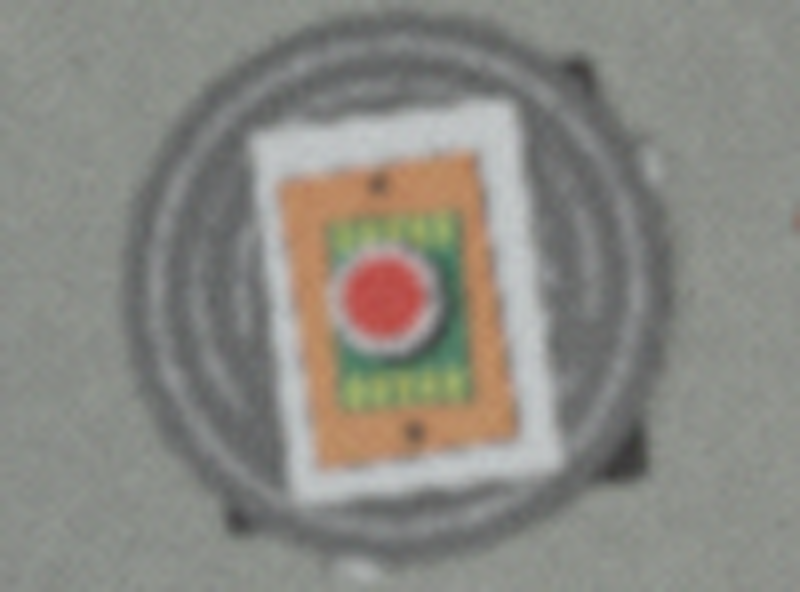

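View pics/places.png

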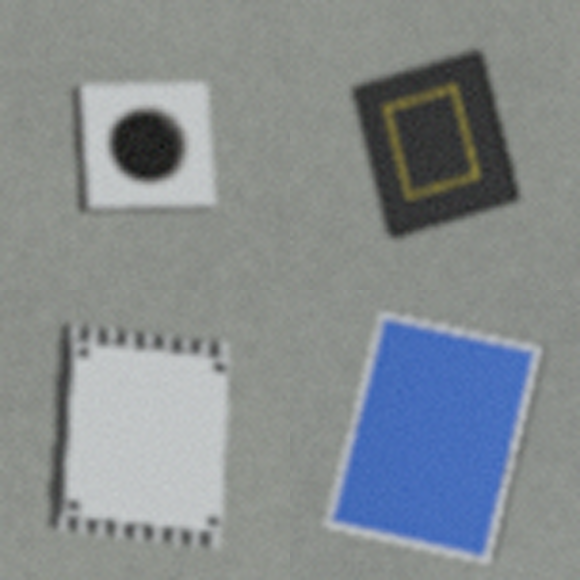

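View pics/stack_scene.png

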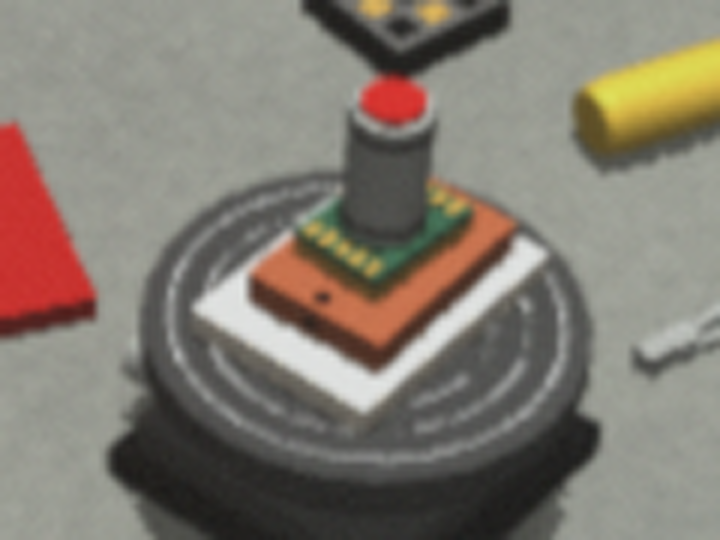

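The stack crop confirms the choice: red-capped steel cylinder at about (302,288) on the green carrier, then copper, then white plate. The four places also match their descriptions. Next I'll measure poses.

```bash
cat > meas.py <<'E'
from h import *
def rect(c,mask,z,box):
    u0,v0,u1,v1=box; m=np.zeros(mask.shape,np.uint8); m[v0:v1,u0:u1]=mask[v0:v1,u0:u1]*255
    m=cv2.morphologyEx(m,cv2.MORPH_CLOSE,np.ones((5,5),np.uint8))
    cs,_=cv2.findContours(m,cv2.RETR_EXTERNAL,cv2.CHAIN_APPROX_NONE)
    k=max(cs,key=cv2.contourArea)[:,0]
    W=np.array([onplane(c,u,v,z)[:2] for u,v in k],np.float32)
    (cx,cy),(a,b),ang=cv2.minAreaRect(W*1000)
    if a<b: a,b,ang=b,a,ang+90
    ang=(ang+90)%180-90
    return cx/1000,cy/1000,a,b,ang
E
cat > p1.py <<'E'
from meas import *
c=optics.capture("top")
hsv=cv2.cvtColor(c["image"],cv2.COLOR_RGB2HSV); h,s,v=[hsv[...,i].astype(int) for i in range(3)]
box=(270,250,340,325)
print("cap",rect(c,((h<6)|(h>172))&(s>140),.138,box))
print("white",rect(c,((v>165)&(s<40))|((h<25)&(s>60)&(v>120)),.070,box))
print("copper",rect(c,((h<18)&(h>4)&(s>80)),.082,box))
print("green",rect(c,(((h>30)&(h<95)&(s>60))),.091,box))
print("holder",rect(c,(v>170)&(s<40),.016,(445,215,520,265)))
print("pocket",rect(c,v<70,.008,(464,228,496,258)))
print("pocketrim",rect(c,v<110,.016,(466,228,496,258)))
print("tray",rect(c,v<90,.012,(150,205,220,280)))
print("outline",rect(c,((h>15)&(h<35)&(s>100)),.012,(150,205,220,280)))
print("sink",rect(c,(v>175)&(s<30),.030,(430,295,495,370)))
print("pad",rect(c,((h>100)&(h<125)&(s>120)),.008,(170,290,250,380)))
print("pad+rim",rect(c,((h>100)&(h<125)&(s>120))|(v>175),.008,(170,290,250,380)))
P=pts(c)
for n,b in dict(pL=(235,140,300,205),pR=(350,140,420,205)).items():
    u0,v0,u1,v1=b; q=P[v0:v1,u0:u1].reshape(-1,3); q=q[q[:,2]>.03]; print(n,np.nanmin(q,0).round(3),np.nanmax(q,0).round(3))
E
python3 p1.py
```

```text
cap (0.48647955322265624, 0.0468695182800293, 11.802373886108398, 11.724936485290527, -89.89477214962244)
white (0.48865362548828123, 0.04743204879760742, 84.84870147705078, 60.73929214477539, 7.242444038391113)
copper (0.486434326171875, 0.0481414794921875, 63.664588928222656, 43.742774963378906, 8.683570861816406)
green (0.4854492492675781, 0.046998458862304686, 40.473121643066406, 28.74335479736328, 3.7041738033294678)
holder (0.581369384765625, -0.294780517578125, 63.51346206665039, 63.370174407958984, 89.59420013427734)
pocket (0.5805975952148438, -0.296107666015625, 32.207523345947266, 31.13620376586914, -3.3617019653320312)
pocketrim (0.5802992553710937, -0.2935985107421875, 35.03955078125, 33.69072723388672, 89.40760040283203)
tray (0.5875033569335938, 0.2900654296875, 84.15672302246094, 70.63363647460938, 16.107498168945312)
outline (0.58806787109375, 0.2922030334472656, 53.53771209716797, 40.48388671875, 17.46462059020996)
sink (0.40949383544921875, -0.24809750366210936, 82.8663101196289, 74.38220977783203, -6.219642639160156)
pad (0.40639892578125, 0.23303353881835936, 100.80853271484375, 76.67010498046875, -12.609016418457031)
pad+rim (0.40628900146484376, 0.23320228576660157, 110.24180603027344, 86.22401428222656, -12.561172485351562)
pL [0.669 0.075 0.03 ] [0.777 0.181 0.089]
pR [ 0.671 -0.169  0.03 ] [ 0.776 -0.061  0.089]
```

Request:
{"api": "jog_arm", "payload": {
  "increments": "0.010 -0.011 0 0; 0.02 -0.022 0 0; 0.026 -0.028 0 0; 0.026 -0.028 0 0; 0.026 -0.028 0 0; 0.026 -0.028 0 0; 0.026 -0.028 0 0; 0.026 -0.028 0 0; 0.026 -0.028 0 0; 0.026 -0.028 0 0; 0.02 -0.022 0 0; 0.01 -0.011 0 0",
  "grip": 100,
  "newtons": 20
}}

```text
clock: 1.3
eef_pos: [0.3867, -0.2207, 0.2364]
tool_rot: [[0.929, 0.37, -0.001], [0.37, -0.929, -0.006], [-0.003, 0.005, -1.0]]
contact_force: [0.3, -0.5, -0.6]
finger_gap: 0.0881
```

```bash
cat > d.py <<'E'
import sys
from h import *
def delta(x,y,z,yawdeg):
    o=monitor.get_obs(); R=np.array(o["tool_rot"]); p=np.array(o["eef_pos"])
    w=np.array([x,y,z])-p; yaw=np.degrees(np.arctan2(R[1,0],R[0,0]))
    dy=((yaw-yawdeg)+90)%180-90
    print("t",round(o["clock"],2),"tcp",p.round(4),"yaw",yaw.round(2),"gap",round(o["finger_gap"],4),"F",np.round(o["contact_force"],2),"q7",np.round(o["joint_pos"][6],1))
    R0=np.array([[np.cos(np.radians(yaw)),np.sin(np.radians(yaw)),0],[np.sin(np.radians(yaw)),-np.cos(np.radians(yaw)),0],[0,0,-1]])
    a=np.radians(yawdeg if abs(((yaw-yawdeg)+180)%360-180)<=90 else yawdeg+180); R1=np.array([[np.cos(a),np.sin(a),0],[np.sin(a),-np.cos(a),0],[0,0,-1]])
    print("tool shift now",(R0.T@w).round(4),"after turn",(R1.T@w).round(4),"turn rad",np.radians(dy).round(4), "tilt z",R[:,2].round(4))
if __name__=="__main__": delta(*map(float,sys.argv[1:5]))
E
python3 d.py 0.4865 0.047 0.2 5
```

```text
t 1.3 tcp [ 0.3867 -0.2207  0.2364] yaw 21.7 gap 0.0881 F [ 0.29 -0.47 -0.63] q7 -47.5
tool shift now [ 0.1917 -0.2119  0.0364] after turn [ 0.1228 -0.258   0.0364] turn rad 0.2915 tilt z [-5.e-04 -6.e-03 -1.e+00]
```

Request:
{"api": "jog_arm", "payload": {
  "increments": "0.010 -0.011 0 0; 0.02 -0.022 0 0; 0.026 -0.029 0 0; 0.026 -0.029 0 0; 0.026 -0.029 0 0; 0.026 -0.029 0 0; 0.026 -0.029 0 0; 0.02 -0.022 0 0; 0.01 -0.011 0 0; 0 0 0.01 0.1; 0 0 0.01 0.1; 0 0 0.01 0.09"
}}

```text
clock: 2.3
eef_pos: [0.4926, 0.0667, 0.2082]
tool_rot: [[0.996, 0.087, 0.012], [0.087, -0.996, -0.003], [0.012, 0.004, -1.0]]
contact_force: [-0.3, -0.1, 0.1]
finger_gap: 0.0883
```

```bash
python3 d.py 0.4865 0.047 0.106 5; python3 - <<'E'
from h import *
w=optics.capture("wrist"); cv2.imwrite("pics/w1.png",w["image"][:,:,::-1])
for z in(.138,.135,.091): print(z, proj(w,[.4865,.047,z]))
E
```

```text
t 2.3 tcp [0.4926 0.0667 0.2082] yaw 4.99 gap 0.0883 F [-0.32 -0.07  0.08] q7 -105.6
tool shift now [-0.0078  0.0191  0.1022] after turn [-0.0078  0.0191  0.1022] turn rad -0.0001 tilt z [ 0.0119 -0.0028 -0.9999]
0.138 (np.float64(348.9918427827252), np.float64(267.61365304429233))
0.135 (np.float64(348.6179668970202), np.float64(266.14907230124004))
0.091 (np.float64(344.04256641085055), np.float64(248.23109969611033))
```

View pics/w1.png

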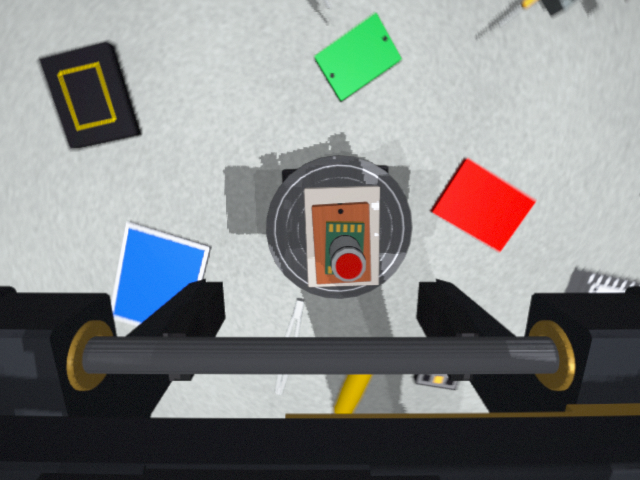

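The wrist picture shows the red cap at (348,265). The top-camera estimate predicts (349,267), so the two agree.

Request:
{"api": "jog_arm", "payload": {
  "increments": "-0.004 0.010 0 0; -0.004 0.009 0 0; 0 0 0 0; 0 0 0 0; 0 0 0 0"
}}

```text
clock: 2.77
eef_pos: [0.4838, 0.0429, 0.2072]
tool_rot: [[0.996, 0.088, 0.008], [0.088, -0.996, -0.005], [0.008, 0.005, -1.0]]
contact_force: [-0.6, -0.7, 0.7]
finger_gap: 0.0884
```

```bash
python3 d.py 0.4865 0.047 0.106 5
```

```text
t 2.77 tcp [0.4838 0.0429 0.2072] yaw 5.06 gap 0.0884 F [-0.55 -0.65  0.69] q7 -102.7
tool shift now [ 0.003  -0.0039  0.1012] after turn [ 0.003  -0.0039  0.1012] turn rad 0.0011 tilt z [ 0.0084 -0.0045 -1.    ]
```

Request:
{"api": "jog_arm", "payload": {
  "increments": "0.003 -0.004 0.01 0; 0 0 0.02 0; 0 0 0.02 0; 0 0 0.02 0; 0 0 0.01 0; 0 0 0.005 0; 0 0 0 0; 0 0 0 0"
}}

```text
clock: 3.43
eef_pos: [0.4912, 0.0499, 0.1182]
tool_rot: [[0.996, 0.092, 0.015], [0.092, -0.996, -0.001], [0.015, 0.003, -1.0]]
contact_force: [0.3, -0.5, 0.1]
finger_gap: 0.0883
```

```bash
python3 d.py 0.4865 0.047 0.106 5
```

```text
t 3.43 tcp [0.4912 0.0499 0.1182] yaw 5.29 gap 0.0883 F [ 0.28 -0.53  0.11] q7 -106.9
tool shift now [-0.0049  0.0025  0.0122] after turn [-0.0049  0.0025  0.0122] turn rad 0.005 tilt z [ 0.0153 -0.0015 -0.9999]
```

Request:
{"api": "jog_arm", "payload": {
  "increments": "-0.004 0.002 0.006 0; -0.001 0 0.005 0; 0 0 0 0; 0 0 0 0"
}}

```text
clock: 3.77
eef_pos: [0.4875, 0.0477, 0.1078]
tool_rot: [[0.996, 0.092, 0.019], [0.092, -0.996, -0.001], [0.019, 0.003, -1.0]]
contact_force: [-0.2, 0.4, 0.5]
finger_gap: 0.0882
```

```bash
python3 d.py 0.4865 0.047 0.106 5
```

```text
t 3.77 tcp [0.4875 0.0477 0.1078] yaw 5.3 gap 0.0882 F [-0.2   0.36  0.51] q7 -107.3
tool shift now [-0.0011  0.0006  0.0018] after turn [-0.0011  0.0006  0.0018] turn rad 0.0052 tilt z [ 1.890e-02 -9.000e-04 -9.998e-01]
```

Request:
{"api": "jog_arm", "payload": {
  "increments": "0 0 0 0; 0 0 0 0; 0 0 0 0; 0 0 0 0; 0 0 0 0; 0 0 0 0; 0 0 0 0; 0 0 0 0",
  "grip": 0,
  "newtons": 20
}}

```text
clock: 4.43
eef_pos: [0.4886, 0.0477, 0.1091]
tool_rot: [[0.996, 0.092, 0.022], [0.092, -0.996, -0.001], [0.022, 0.003, -1.0]]
contact_force: [0.2, 0.2, 0.0]
finger_gap: 0.0368
```

```bash
python3 d.py 0.4865 0.047 0.106 5
```

```text
t 4.43 tcp [0.4886 0.0477 0.1091] yaw 5.28 gap 0.0368 F [0.2  0.18 0.02] q7 -107.3
tool shift now [-0.0022  0.0005  0.0031] after turn [-0.0022  0.0005  0.0031] turn rad 0.0049 tilt z [ 2.170e-02 -7.000e-04 -9.998e-01]
```

Request:
{"api": "jog_arm", "payload": {
  "increments": "-0.001 0 0.002 0; 0 0 0.001 0; 0 0 0 0; 0 0 0 0"
}}

```text
clock: 4.77
eef_pos: [0.4878, 0.0475, 0.1061]
tool_rot: [[0.996, 0.092, 0.022], [0.092, -0.996, -0.001], [0.022, 0.003, -1.0]]
contact_force: [-0.8, 0.1, 1.2]
finger_gap: 0.0234
```

```bash
python3 d.py 0.581 -0.295 0.16 5
```

```text
t 4.77 tcp [0.4878 0.0475 0.1061] yaw 5.28 gap 0.0234 F [-0.79  0.13  1.16] q7 -107.5
tool shift now [ 0.0613  0.3497 -0.0539] after turn [ 0.063   0.3494 -0.0539] turn rad 0.0049 tilt z [ 2.200e-02 -8.000e-04 -9.998e-01]
```

Request:
{"api": "jog_arm", "payload": {
  "increments": "0 0 -0.005 0; 0 0 -0.015 0; 0 0 -0.02 0; 0.004 0.02 -0.01 0; 0.006 0.035 0 0; 0.007 0.038 0 0; 0.007 0.038 0 0; 0.007 0.038 0 0; 0.007 0.038 0 0; 0.007 0.038 0 0; 0.007 0.03 0 0; 0.003 0.015 0 0"
}}

```text
clock: 5.77
eef_pos: [0.5702, -0.2417, 0.1608]
tool_rot: [[0.994, 0.107, 0.019], [0.107, -0.994, 0.002], [0.019, 0.0, -1.0]]
contact_force: [-0.3, 0.1, -1.0]
finger_gap: 0.0236
```

```bash
python3 d.py 0.581 -0.295 0.16 5
```

```text
t 5.77 tcp [ 0.5702 -0.2417  0.1608] yaw 6.15 gap 0.0236 F [-0.26  0.14 -0.96] q7 -72.1
tool shift now [0.005  0.0542 0.0008] after turn [0.0061 0.0541 0.0008] turn rad 0.0201 tilt z [ 0.0185  0.0019 -0.9998]
```

Request:
{"api": "jog_arm", "payload": {
  "increments": "0.002 0.018 0 0.01; 0.002 0.015 0 0.01; 0.001 0.008 0 0; 0 0 0 0; 0 0 0 0; 0 0 0 0"
}}

```text
clock: 6.27
eef_pos: [0.5773, -0.289, 0.1597]
tool_rot: [[0.997, 0.08, 0.015], [0.08, -0.997, 0.002], [0.016, -0.001, -1.0]]
contact_force: [1.7, -1.4, -1.4]
finger_gap: 0.0235
```

```bash
python3 d.py 0.5815 -0.295 0.024 5; python3 - <<'E'
from h import *
w=optics.capture("wrist"); cv2.imwrite("pics/w2.png",w["image"][:,:,::-1])
print(proj(w,[.581,-.295,.008]),proj(w,[.581,-.295,.016]))
s=optics.capture("scene"); crop(s,220,200,60,50,6,"s2.png")
E
```

```text
t 6.27 tcp [ 0.5773 -0.289   0.1597] yaw 4.57 gap 0.0235 F [ 1.74 -1.42 -1.44] q7 -69.4
tool shift now [0.0037 0.0063 0.1357] after turn [0.0036 0.0064 0.1357] turn rad -0.0076 tilt z [ 0.0154  0.002  -0.9999]
(np.float64(327.68936568789786), np.float64(226.19554475690683)) (np.float64(327.86812439718466), np.float64(228.12393717279548))
```

View pics/w2.png

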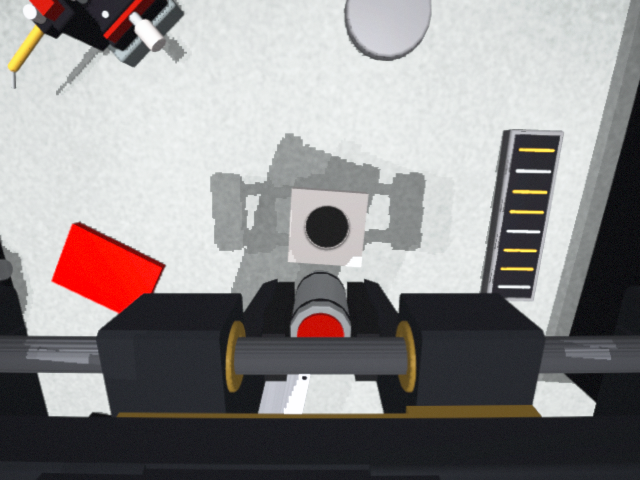

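The wrist picture shows the pocket at (327,227), as predicted, and the weight upright in the jaws. Going down.

Request:
{"api": "jog_arm", "payload": {
  "increments": "0.002 0.003 0.01 0; 0.001 0.003 0.02 0; 0 0 0.025 0; 0 0 0.025 0; 0 0 0.015 0; 0 0 0.008 0; 0 0 0 0; 0 0 0 0"
}}

```text
clock: 7.03
eef_pos: [0.5858, -0.2879, 0.0512]
tool_rot: [[0.996, 0.09, 0.019], [0.09, -0.996, 0.004], [0.019, -0.002, -1.0]]
contact_force: [-0.1, -0.1, -0.9]
finger_gap: 0.0232
```

```bash
python3 d.py 0.5815 -0.295 0.024 5
```

```text
t 7.03 tcp [ 0.5858 -0.2879  0.0512] yaw 5.15 gap 0.0232 F [-0.08 -0.08 -0.91] q7 -70.6
tool shift now [-0.0049  0.0067  0.0272] after turn [-0.0049  0.0067  0.0272] turn rad 0.0026 tilt z [ 0.0185  0.0041 -0.9998]
```

Request:
{"api": "jog_arm", "payload": {
  "increments": "-0.003 0.003 0 0; -0.002 0.003 0 0; 0 0 0.005 0; 0 0 0.005 0; 0 0 0.002 0; 0 0 0 0; 0 0 0 0"
}}

```text
clock: 7.62
eef_pos: [0.5838, -0.2965, 0.0424]
tool_rot: [[0.996, 0.089, 0.025], [0.089, -0.996, 0.001], [0.025, 0.001, -1.0]]
contact_force: [-0.3, 0.2, -2.1]
finger_gap: 0.0232
```

```bash
python3 d.py 0.5815 -0.295 0.024 5
```

```text
t 7.62 tcp [ 0.5838 -0.2965  0.0424] yaw 5.13 gap 0.0232 F [-0.32  0.23 -2.08] q7 -70.1
tool shift now [-0.0022 -0.0017  0.0184] after turn [-0.0022 -0.0017  0.0184] turn rad 0.0023 tilt z [ 2.510e-02  9.000e-04 -9.997e-01]
```

Request:
{"api": "jog_arm", "payload": {
  "increments": "-0.002 -0.001 0.004 0; -0.001 0 0.004 0; 0 0 0.004 0; 0 0 0.002 0; 0 0 0.0005 0"
}}

```text
clock: 8.03
eef_pos: [0.5811, -0.2954, 0.0266]
tool_rot: [[0.996, 0.09, 0.025], [0.09, -0.996, 0.001], [0.025, 0.001, -1.0]]
contact_force: [0.5, -0.8, -1.2]
finger_gap: 0.0233
```

```bash
python3 d.py 0.5815 -0.295 0.024 5
```

```text
t 8.03 tcp [ 0.5811 -0.2954  0.0266] yaw 5.15 gap 0.0233 F [ 0.46 -0.85 -1.24] q7 -70.3
tool shift now [ 0.0005 -0.0003  0.0026] after turn [ 0.0005 -0.0004  0.0026] turn rad 0.0027 tilt z [ 0.0255  0.001  -0.9997]
```

Bottom is about 3 mm above the floor; lower slowly to contact.

Request:
{"api": "jog_arm", "payload": {
  "increments": "0 0 0.001 0; 0 0 0.001 0; 0 0 0.001 0; 0 0 0.001 0; 0 0 0.0005 0"
}}

```text
clock: 8.45
eef_pos: [0.5814, -0.2954, 0.0232]
tool_rot: [[0.996, 0.09, 0.025], [0.09, -0.996, 0.001], [0.025, 0.001, -1.0]]
contact_force: [-1.2, 0.4, 1.2]
finger_gap: 0.023
```

```bash
python3 d.py 0.5815 -0.295 0.024 5
```

```text
t 8.45 tcp [ 0.5814 -0.2954  0.0232] yaw 5.15 gap 0.023 F [-1.15  0.37  1.17] q7 -70.4
tool shift now [ 0.0001 -0.0004 -0.0008] after turn [ 0.0001 -0.0004 -0.0008] turn rad 0.0027 tilt z [ 2.500e-02  9.000e-04 -9.997e-01]
```

Request:
{"api": "jog_arm", "payload": {
  "increments": "0 0 0.0005 0; 0 0 0 0; 0 0 0 0",
  "grip": 60
}}

```text
clock: 8.7
eef_pos: [0.5824, -0.2957, 0.0234]
tool_rot: [[0.996, 0.09, 0.027], [0.09, -0.996, 0.0], [0.027, 0.002, -1.0]]
contact_force: [0.5, -0.5, -0.6]
finger_gap: 0.0413
```

Request:
{"api": "jog_arm", "payload": {
  "increments": "0 0 0 0; 0 0 -0.01 0; 0 0 -0.025 0; 0 0 -0.035 0; 0 0 -0.035 0; 0 0 -0.03 0; 0 0 -0.015 0; 0 0 0 0",
  "grip": 60
}}

```text
clock: 9.37
eef_pos: [0.5775, -0.2951, 0.1819]
tool_rot: [[0.996, 0.09, 0.025], [0.09, -0.996, 0.001], [0.025, 0.001, -1.0]]
contact_force: [-0.0, 0.5, 0.3]
finger_gap: 0.0529
```

```bash
python3 d.py 0.4855 0.047 0.17 5; python3 - <<'E'
from h import *
w=optics.capture("wrist"); cv2.imwrite("pics/w3.png",w["image"][:,:,::-1])
print([proj(w,[.581,-.295,z]) for z in (.008,.016,.055)])
c=optics.capture("top");crop(c,480,242,40,30,10,"t3.png")
E
```

```text
t 9.37 tcp [ 0.5775 -0.2951  0.1819] yaw 5.19 gap 0.0529 F [-0.03  0.53  0.32] q7 -68.0
tool shift now [-0.0606 -0.349   0.0119] after turn [-0.0618 -0.3488  0.0119] turn rad 0.0034 tilt z [ 0.0252  0.0013 -0.9997]
[(np.float64(320.402716899599), np.float64(222.67849580082202)), (np.float64(320.4076262771726), np.float64(224.30615679355256)), (np.float64(320.43544848564335), np.float64(233.53110284288607))]
```

View pics/w3.png

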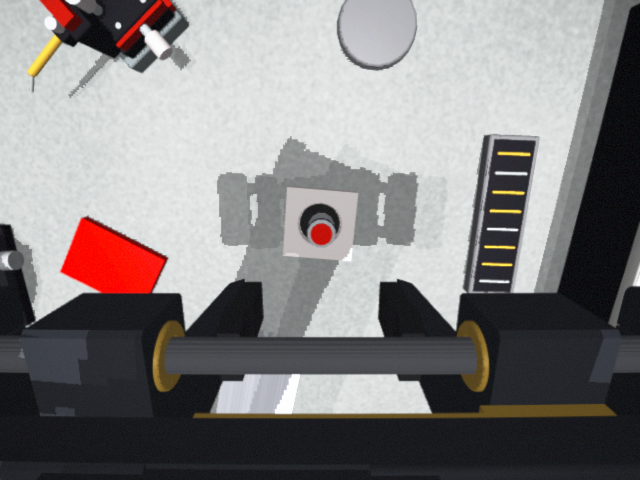

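The weight stands in the pocket: its cap is at (320,234), against a predicted (320,233.5). Now I'll re-measure the stack without the weight.

```bash
cat > p2.py <<'E'
from meas import *
c=optics.capture("top")
hsv=cv2.cvtColor(c["image"],cv2.COLOR_RGB2HSV); h,s,v=[hsv[...,i].astype(int) for i in range(3)]
box=(270,250,340,325)
for n,m,z in (("white",((v>165)&(s<40))|((h<25)&(s>60)&(v>120)),.070),("copper",((h<18)&(h>4)&(s>80)),.082),("green",(((h>22)&(h<95)&(s>60))),.091)):
    try: print(n,np.round(rect(c,m,z,box),4))
    except Exception as e: print(n,e)
crop(c,304,288,50,37,8,"st2.png")
E
python3 p2.py
```

```text
white [4.89300e-01 4.75000e-02 8.65512e+01 6.13782e+01 7.05210e+00]
copper [4.86400e-01 4.81000e-02 6.36646e+01 4.37428e+01 8.68360e+00]
green [ 0.4857  0.047  42.1985 29.7075  4.0738]
```

View pics/st2.png

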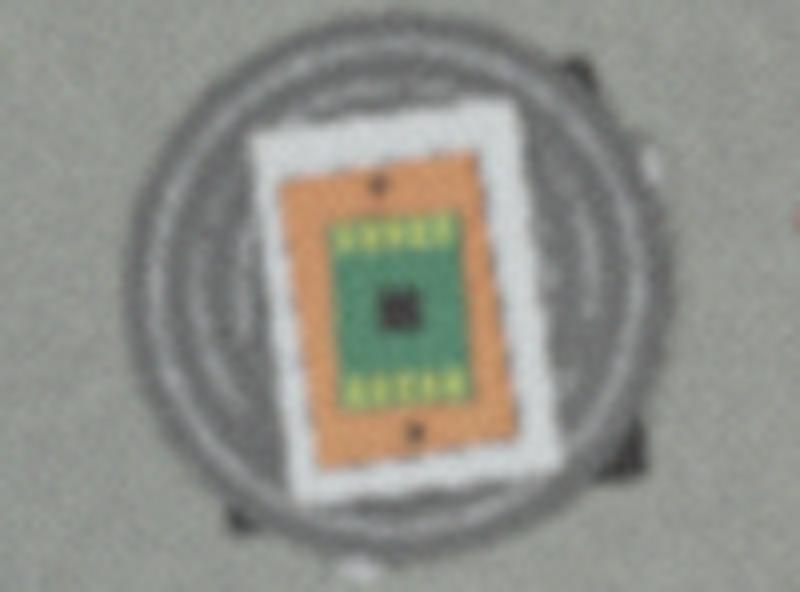

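The carrier lies alone on top now, centre (0.4857, 0.047), yaw about 4°.

Request:
{"api": "jog_arm", "payload": {
  "increments": "-0.003 -0.015 0 0; -0.005 -0.03 0 0; -0.007 -0.038 0 0; -0.007 -0.038 0 0; -0.007 -0.038 0 0; -0.007 -0.038 0 0; -0.007 -0.038 0 0; -0.007 -0.035 0 0; -0.005 -0.028 0.003 0; -0.004 -0.018 0.003 0.005; -0.001 -0.01 0.003 0.005; 0 0 0 0",
  "grip": 80
}}

```text
clock: 10.52
eef_pos: [0.4652, 0.0384, 0.1457]
tool_rot: [[0.997, 0.078, -0.02], [0.078, -0.997, 0.008], [-0.02, -0.01, -1.0]]
contact_force: [-0.1, 0.5, 0.5]
finger_gap: 0.0706
```

```bash
python3 d.py 0.4857 0.047 0.0835 4
```

```text
t 10.52 tcp [0.4652 0.0384 0.1457] yaw 4.49 gap 0.0706 F [-0.09  0.54  0.52] q7 -104.1
tool shift now [ 0.0211 -0.007   0.0622] after turn [ 0.021  -0.0072  0.0622] turn rad 0.0085 tilt z [-0.0204  0.0084 -0.9998]
```

Request:
{"api": "jog_arm", "payload": {
  "increments": "0.01 -0.003 0 0; 0.008 -0.002 0.005 0; 0 0 0.01 0; 0 0 0.012 0; 0 0 0.01 0; 0 0 0 0; 0 0 0 0"
}}

```text
clock: 11.1
eef_pos: [0.4835, 0.0403, 0.1006]
tool_rot: [[0.997, 0.072, -0.027], [0.072, -0.997, 0.006], [-0.026, -0.008, -1.0]]
contact_force: [0.2, 0.4, 0.6]
finger_gap: 0.0702
```

```bash
python3 d.py 0.4857 0.047 0.0835 4
```

```text
t 11.1 tcp [0.4835 0.0403 0.1006] yaw 4.15 gap 0.0702 F [0.23 0.45 0.58] q7 -106.2
tool shift now [ 0.0027 -0.0065  0.0171] after turn [ 0.0027 -0.0065  0.0171] turn rad 0.0027 tilt z [-0.0268  0.0064 -0.9996]
```

Request:
{"api": "jog_arm", "payload": {
  "increments": "0.002 -0.004 0 0; 0.001 -0.003 0.003 0; 0 0 0.005 0; 0 0 0.004 0; 0 0 0 0; 0 0 0 0"
}}

```text
clock: 11.6
eef_pos: [0.4868, 0.0477, 0.0882]
tool_rot: [[0.997, 0.071, -0.025], [0.071, -0.997, 0.006], [-0.025, -0.008, -1.0]]
contact_force: [-0.2, 0.5, 0.4]
finger_gap: 0.0703
```

```bash
python3 d.py 0.4857 0.047 0.0835 4;  python3 - <<'E'
from h import *
w=optics.capture("wrist"); cv2.imwrite("pics/w4.png",w["image"][:,:,::-1])
print([proj(w,[.4857,.047,.091])])
E
```

```text
t 11.6 tcp [0.4868 0.0477 0.0882] yaw 4.07 gap 0.0703 F [-0.24  0.52  0.4 ] q7 -107.6
tool shift now [-0.0012  0.0006  0.0047] after turn [-0.0012  0.0006  0.0047] turn rad 0.0012 tilt z [-0.0251  0.0064 -0.9997]
[(np.float64(321.3658216188198), np.float64(306.6485535951215))]
```

View pics/w4.png

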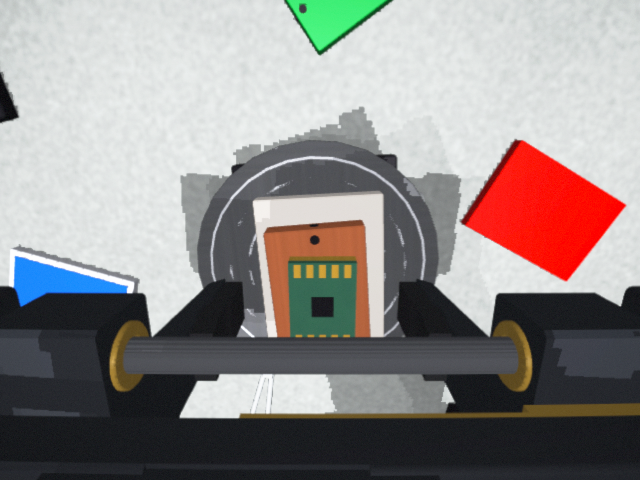

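Chip centre is seen at (322,306), as predicted (321,307). Lowering and closing.

Request:
{"api": "jog_arm", "payload": {
  "increments": "-0.001 0 0.003 0; 0 0 0.001 0; 0 0 0 0; 0 0 0 0"
}}

```text
clock: 11.98
eef_pos: [0.4857, 0.0475, 0.0842]
tool_rot: [[0.997, 0.071, -0.025], [0.071, -0.997, 0.006], [-0.024, -0.008, -1.0]]
contact_force: [0.3, 0.2, 0.6]
finger_gap: 0.0709
```

```bash
python3 d.py 0.4857 0.047 0.0838 4
```

```text
t 11.98 tcp [0.4857 0.0475 0.0842] yaw 4.06 gap 0.0709 F [0.33 0.16 0.57] q7 -107.8
tool shift now [-0.      0.0005  0.0004] after turn [-0.      0.0005  0.0004] turn rad 0.0011 tilt z [-0.0245  0.0063 -0.9997]
```

Request:
{"api": "jog_arm", "payload": {
  "increments": "0 0.0003 0.0004 0; 0 0 0.0002 0; 0 0 0.0002 0; 0 0 0.0002 0; 0 0 0.0002 0; 0 0 0.0002 0; 0 0 0.0002 0; 0 0 0.0002 0",
  "grip": 0,
  "newtons": 20
}}

```text
clock: 12.65
eef_pos: [0.4859, 0.047, 0.0828]
tool_rot: [[0.997, 0.07, -0.024], [0.07, -0.997, 0.006], [-0.023, -0.008, -1.0]]
contact_force: [-1.9, 0.0, 5.5]
finger_gap: 0.0297
```

```bash
python3 d.py 0.588 0.291 0.14 16.5
```

```text
t 12.65 tcp [0.4859 0.047  0.0828] yaw 4.04 gap 0.0297 F [-1.95  0.04  5.54] q7 -107.9
tool shift now [ 0.119  -0.2362 -0.0572] after turn [ 0.1672 -0.205  -0.0572] turn rad -0.2174 tilt z [-0.024   0.0061 -0.9997]
```

Request:
{"api": "jog_arm", "payload": {
  "increments": "0 0 -0.003 0; 0 0 -0.008 0; 0 0 -0.015 -0.07; 0 0 -0.02 -0.07; 0 0 -0.012 -0.06; 0.012 -0.015 0 0; 0.02 -0.025 0 0; 0.025 -0.03 0 0; 0.025 -0.03 0 0; 0.025 -0.03 0 0; 0.02 -0.025 0 0; 0.012 -0.015 0 0"
}}

```text
clock: 13.65
eef_pos: [0.5774, 0.248, 0.1472]
tool_rot: [[0.964, 0.264, -0.024], [0.264, -0.964, 0.002], [-0.023, -0.008, -1.0]]
contact_force: [-0.5, 0.4, 0.6]
finger_gap: 0.0299
```

```bash
python3 d.py 0.588 0.291 0.05 16.5
```

```text
t 13.65 tcp [0.5774 0.248  0.1472] yaw 15.32 gap 0.0299 F [-0.48  0.38  0.64] q7 -112.7
tool shift now [ 0.0216 -0.0387  0.0972] after turn [ 0.0224 -0.0383  0.0972] turn rad -0.0206 tilt z [-0.0241  0.0019 -0.9997]
```

Request:
{"api": "jog_arm", "payload": {
  "increments": "0.008 -0.016 0 -0.01; 0.007 -0.012 0.005 -0.01; 0.002 -0.003 0.015 0; 0 0 0.025 0; 0 0 0.02 0; 0 0 0.01 0; 0 0 0 0; 0 0 0 0"
}}

```text
clock: 14.32
eef_pos: [0.5838, 0.29, 0.0699]
tool_rot: [[0.957, 0.289, -0.023], [0.289, -0.957, 0.006], [-0.02, -0.012, -1.0]]
contact_force: [1.1, 1.2, 1.0]
finger_gap: 0.0298
```

```bash
python3 d.py 0.588 0.291 0.0135 16.5;  python3 - <<'E'
from h import *
w=optics.capture("wrist"); cv2.imwrite("pics/w5.png",w["image"][:,:,::-1])
print([proj(w,[.588,.291,.012])])
E
```

```text
t 14.32 tcp [0.5838 0.29   0.0699] yaw 16.81 gap 0.0298 F [1.1  1.22 0.96] q7 -115.6
tool shift now [0.0043 0.0002 0.0564] after turn [0.0043 0.0002 0.0564] turn rad 0.0054 tilt z [-0.0229  0.006  -0.9997]
[(np.float64(321.63813465802605), np.float64(252.6698088748087))]
```

View pics/w5.png

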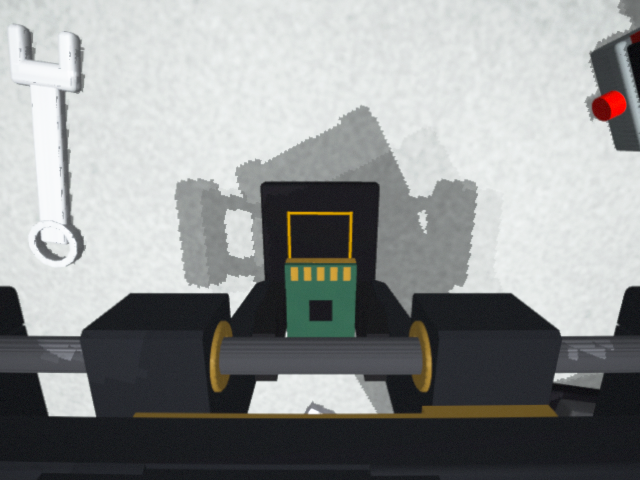

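Outline is square to the carrier and centred left to right at column 320. Continuing down.

Request:
{"api": "jog_arm", "payload": {
  "increments": "0.002 0 0.008 0; 0.001 0 0.015 0; 0 0 0.012 0; 0 0 0.007 0; 0 0 0 0; 0 0 0 0"
}}

```text
clock: 14.87
eef_pos: [0.5884, 0.2905, 0.0265]
tool_rot: [[0.958, 0.287, -0.019], [0.287, -0.958, 0.007], [-0.016, -0.012, -1.0]]
contact_force: [-0.6, -0.1, -0.1]
finger_gap: 0.0296
```

```bash
python3 d.py 0.588 0.291 0.013 16.5
```

```text
t 14.87 tcp [0.5884 0.2905 0.0265] yaw 16.67 gap 0.0296 F [-0.58 -0.11 -0.1 ] q7 -116.4
tool shift now [-0.0002 -0.0006  0.0135] after turn [-0.0002 -0.0006  0.0135] turn rad 0.003 tilt z [-0.0186  0.0073 -0.9998]
```

Request:
{"api": "jog_arm", "payload": {
  "increments": "0 0 0.004 0; 0 0 0.004 0; 0 0 0.002 0; 0 0 0.001 0; 0 0 0.0005 0; 0 0 0.0005 0"
}}

```text
clock: 15.37
eef_pos: [0.5886, 0.2912, 0.0142]
tool_rot: [[0.958, 0.287, -0.017], [0.287, -0.958, 0.008], [-0.014, -0.013, -1.0]]
contact_force: [-0.4, 0.0, -0.5]
finger_gap: 0.0298
```

```bash
python3 d.py 0.588 0.291 0.013 16.5
```

```text
t 15.37 tcp [0.5886 0.2912 0.0142] yaw 16.69 gap 0.0298 F [-0.42  0.02 -0.47] q7 -116.7
tool shift now [-0.0007 -0.      0.0012] after turn [-0.0007 -0.      0.0012] turn rad 0.0033 tilt z [-0.0174  0.0082 -0.9998]
```

Request:
{"api": "jog_arm", "payload": {
  "increments": "0 0 0.001 0; 0 0 0.0007 0; 0 0 0.0007 0; 0 0 0.0005 0"
}}

```text
clock: 15.7
eef_pos: [0.5889, 0.2913, 0.013]
tool_rot: [[0.958, 0.287, -0.017], [0.287, -0.958, 0.008], [-0.014, -0.012, -1.0]]
contact_force: [-1.4, -0.1, 3.4]
finger_gap: 0.0297
```

```bash
python3 d.py 0.588 0.291 0.013 16.5
```

```text
t 15.7 tcp [0.5889 0.2913 0.013 ] yaw 16.67 gap 0.0297 F [-1.42 -0.15  3.36] q7 -116.8
tool shift now [-0.0009  0.0001  0.    ] after turn [-0.0009  0.0001  0.    ] turn rad 0.003 tilt z [-0.0169  0.0078 -0.9998]
```

Contact (3.4 N). Release and rise.

Request:
{"api": "jog_arm", "payload": {
  "increments": "0 0 0 0; 0 0 0 0; 0 0 0 0; 0 0 -0.005 0; 0 0 -0.02 0; 0 0 -0.03 0; 0 0 -0.035 0; 0 0 -0.03 0; 0 0 -0.01 0; 0 0 0 0",
  "grip": 100
}}

```text
clock: 16.53
eef_pos: [0.5902, 0.29, 0.1478]
tool_rot: [[0.958, 0.287, -0.02], [0.288, -0.958, 0.007], [-0.017, -0.012, -1.0]]
contact_force: [-0.7, 0.1, -0.5]
finger_gap: 0.0879
```

```bash
python3 d.py 0.4864 0.048 0.15 8; python3 p2.py; python3 - <<'E'
from meas import *
w=optics.capture("wrist"); cv2.imwrite("pics/w6.png",w["image"][:,:,::-1])
print([proj(w,[.588,.291,.012])])
E
```

```text
t 16.53 tcp [0.5902 0.29   0.1478] yaw 16.71 gap 0.0879 F [-0.66  0.09 -0.49] q7 -113.9
tool shift now [-0.169   0.2019 -0.0022] after turn [-0.1364  0.2252 -0.0022] turn rad 0.1521 tilt z [-0.0195  0.0069 -0.9998]
white [4.89300e-01 4.70000e-02 8.71294e+01 6.32451e+01 6.98580e+00]
copper [4.86300e-01 4.81000e-02 6.38637e+01 4.39300e+01 8.90940e+00]
green max() iterable argument is empty
[(np.float64(320.1491092970884), np.float64(230.79042520975432))]
```

View pics/w6.png

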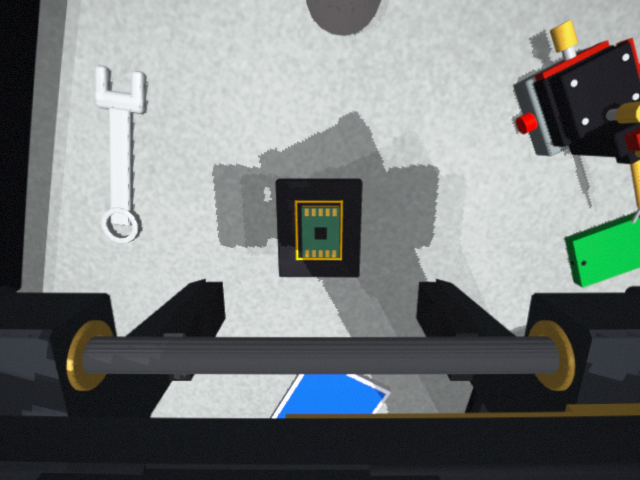

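View pics/st2.png

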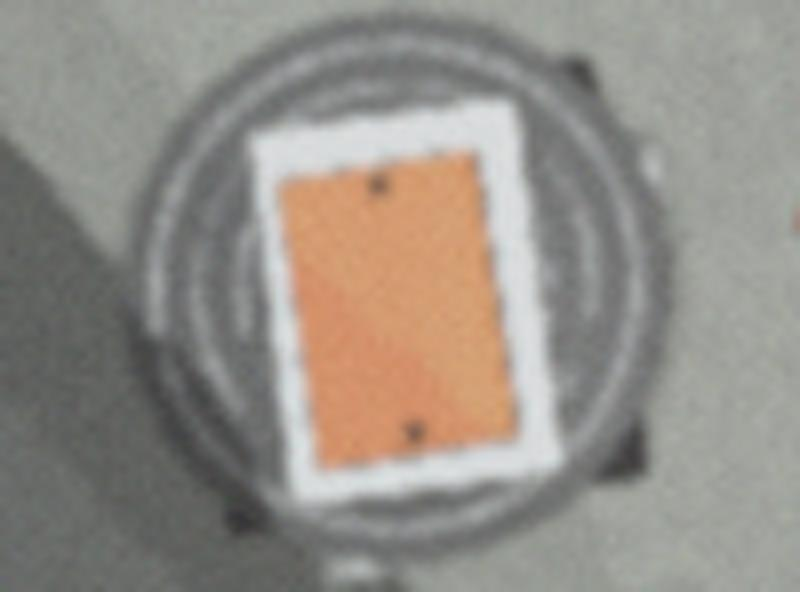

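The carrier sits inside the yellow outline at (320,232). The copper block is undisturbed: centre (0.4863, 0.0481), yaw about 8.7°.

Request:
{"api": "jog_arm", "payload": {
  "increments": "-0.008 0.01 -0.002 0; -0.016 0.02 -0.002 0; -0.024 0.029 -0.002 0; -0.025 0.03 -0.002 0; -0.025 0.03 -0.002 0; -0.022 0.027 -0.002 0; -0.018 0.022 0 0; -0.012 0.015 0 0; -0.007 0.009 0 0; 0 0 0 0.07; 0 0 0 0.06; 0 0 0 0"
}}

```text
clock: 17.63
eef_pos: [0.4735, 0.0474, 0.1357]
tool_rot: [[0.986, 0.157, -0.061], [0.158, -0.988, 0.001], [-0.06, -0.01, -0.998]]
contact_force: [0.5, 1.0, -0.3]
finger_gap: 0.088
```

```bash
python3 d.py 0.4864 0.048 0.072 8.7
```

```text
t 17.63 tcp [0.4735 0.0474 0.1357] yaw 9.08 gap 0.088 F [ 0.47  0.98 -0.26] q7 -101.7
tool shift now [0.0128 0.0014 0.0637] after turn [0.0128 0.0013 0.0637] turn rad 0.0066 tilt z [-6.120e-02  5.000e-04 -9.981e-01]
```

Request:
{"api": "jog_arm", "payload": {
  "increments": "0.03 0 0 0; 0.03 0 0 0; 0 0 0 0; -0.01 0 0 0; -0.01 0 0 0; -0.01 0 0 0; -0.01 0 0 0; -0.008 0 0 0; 0 0 0 0"
}}

```text
clock: 18.38
eef_pos: [0.4727, 0.0511, 0.128]
tool_rot: [[0.982, 0.175, -0.078], [0.175, -0.985, -0.001], [-0.077, -0.013, -0.997]]
contact_force: [0.5, -0.3, 0.4]
finger_gap: 0.0882
```

```bash
python3 d.py 0.4864 0.048 0.072 8.7
```

```text
t 18.38 tcp [0.4727 0.0511 0.128 ] yaw 10.11 gap 0.0882 F [ 0.47 -0.25  0.37] q7 -101.4
tool shift now [0.0129 0.0054 0.056 ] after turn [0.013  0.0051 0.056 ] turn rad 0.0246 tilt z [-7.840e-02 -8.000e-04 -9.969e-01]
```

Request:
{"api": "jog_arm", "payload": {
  "increments": "0.004 -0.001 0 0.01; 0.003 0 0 0.01; 0.003 0 0 0; 0.003 0 0 0; 0 0 0 0; 0 0 0 0"
}}

```text
clock: 18.88
eef_pos: [0.4866, 0.0547, 0.1273]
tool_rot: [[0.985, 0.154, -0.077], [0.154, -0.988, -0.001], [-0.076, -0.011, -0.997]]
contact_force: [0.8, 0.2, 0.3]
finger_gap: 0.0884
```

```bash
python3 d.py 0.4864 0.048 0.072 8.7
```

```text
t 18.88 tcp [0.4866 0.0547 0.1273] yaw 8.9 gap 0.0884 F [0.77 0.24 0.26] q7 -102.6
tool shift now [-0.0013  0.0066  0.0553] after turn [-0.0013  0.0066  0.0553] turn rad 0.0035 tilt z [-7.70e-02 -7.00e-04 -9.97e-01]
```

```bash
sed -i 's/R0=np.array.*/R0=R/' d.py; sed -i 's/; R1=np.array.*/; b=-np.radians(dy)*-1; c_,s_=np.cos(b),np.sin(b); R1=R@np.array([[c_,-s_,0],[s_,c_,0],[0,0,1]])/' d.py; python3 d.py 0.4864 0.048 0.09 8.7;
```

```text
t 18.88 tcp [0.4866 0.0547 0.1273] yaw 8.9 gap 0.0884 F [0.77 0.24 0.26] q7 -102.6
tool shift now [0.0016 0.007  0.0372] after turn [0.0016 0.007  0.0372] turn rad 0.0035 tilt z [-7.70e-02 -7.00e-04 -9.97e-01]
```

Request:
{"api": "jog_arm", "payload": {
  "increments": "0 0.004 0.003 0; 0.001 0.002 0.01 0; 0 0.001 0.012 0; 0 0 0.006 0; 0 0 0 0; 0 0 0 0"
}}

```text
clock: 19.38
eef_pos: [0.4866, 0.0465, 0.0926]
tool_rot: [[0.985, 0.153, -0.078], [0.154, -0.988, -0.001], [-0.077, -0.011, -0.997]]
contact_force: [0.2, 0.1, -0.7]
finger_gap: 0.0879
```

```bash
python3 d.py 0.4864 0.048 0.0725 8.7;  python3 - <<'E'
from h import *
w=optics.capture("wrist"); cv2.imwrite("pics/w7.png",w["image"][:,:,::-1])
print([proj(w,[.4864,.048,.082])])
E
```

```text
t 19.38 tcp [0.4866 0.0465 0.0926] yaw 8.86 gap 0.0879 F [ 0.2   0.11 -0.71] q7 -103.0
tool shift now [ 0.0016 -0.0013  0.0201] after turn [ 0.0016 -0.0013  0.0201] turn rad 0.0028 tilt z [-7.77e-02 -8.00e-04 -9.97e-01]
[(np.float64(317.19912421616027), np.float64(290.3737872450542))]
```

View pics/w7.png

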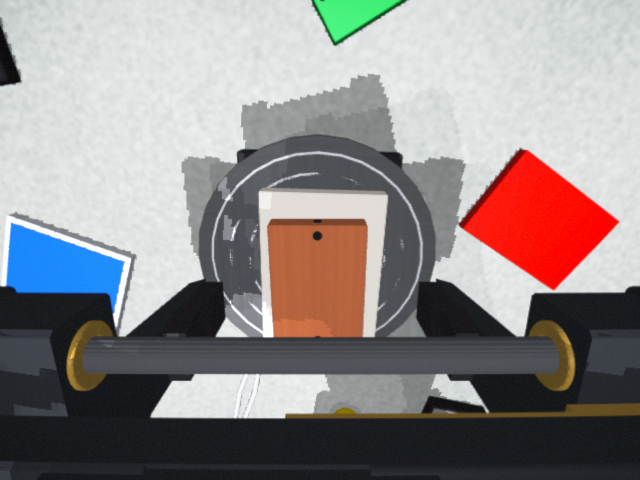

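Copper is square to the jaws, centred at column 317 as predicted.

Request:
{"api": "jog_arm", "payload": {
  "increments": "0.001 -0.001 0.006 0; 0 0 0.007 0; 0 0 0.004 0; 0 0 0.001 0; 0 0 0 0"
}}

```text
clock: 19.85
eef_pos: [0.4867, 0.0482, 0.0736]
tool_rot: [[0.985, 0.154, -0.076], [0.154, -0.988, -0.001], [-0.075, -0.011, -0.997]]
contact_force: [0.2, -1.2, 0.6]
finger_gap: 0.088
```

```bash
python3 d.py 0.4864 0.048 0.0725 8.7
```

```text
t 19.85 tcp [0.4867 0.0482 0.0736] yaw 8.88 gap 0.088 F [ 0.2  -1.21  0.64] q7 -103.8
tool shift now [-0.0002  0.0001  0.0011] after turn [-0.0002  0.0001  0.0011] turn rad 0.0032 tilt z [-7.590e-02 -5.000e-04 -9.971e-01]
```

Request:
{"api": "jog_arm", "payload": {
  "increments": "0 0 0.0008 0; 0 0 0.0001 0; 0 0 0.0001 0; 0 0 0.0001 0; 0 0 0.0001 0; 0 0 0.0001 0; 0 0 0.0001 0; 0 0 0.0001 0",
  "grip": 0,
  "newtons": 35
}}

```text
clock: 20.52
eef_pos: [0.4871, 0.0483, 0.0727]
tool_rot: [[0.985, 0.154, -0.075], [0.154, -0.988, -0.0], [-0.074, -0.011, -0.997]]
contact_force: [-1.1, 0.8, 1.7]
finger_gap: 0.0452
```

```bash
python3 d.py 0.4095 -0.248 0.11 -6
```

```text
t 20.52 tcp [0.4871 0.0483 0.0727] yaw 8.88 gap 0.0452 F [-1.09  0.84  1.66] q7 -103.9
tool shift now [-0.1248  0.2804 -0.0313] after turn [-0.0486  0.3031 -0.0313] turn rad 0.2598 tilt z [-7.470e-02 -4.000e-04 -9.972e-01]
```

Request:
{"api": "jog_arm", "payload": {
  "increments": "0 0 -0.003 0; 0 0 -0.008 0; 0 0 -0.015 0; 0 0 -0.015 0.08; 0 0 -0.008 0.08; 0 0 0 0.07; 0 0 0 0"
}}

```text
clock: 21.1
eef_pos: [0.489, 0.048, 0.1249]
tool_rot: [[0.993, -0.085, -0.079], [-0.085, -0.996, -0.0], [-0.078, 0.007, -0.997]]
contact_force: [-0.4, 0.6, -3.5]
finger_gap: 0.0451
```

```bash
python3 d.py 0.4095 -0.248 0.11 -6;  python3 - <<'E'
from h import *
s=optics.capture("scene"); crop(s,370,245,80,60,5,"s8.png")
E
```

```text
t 21.1 tcp [0.489  0.048  0.1249] yaw -4.9 gap 0.0451 F [-0.36  0.64 -3.46] q7 -113.5
tool shift now [-0.0527  0.3015  0.0212] after turn [-0.0468  0.3025  0.0212] turn rad 0.0193 tilt z [-7.860e-02 -1.000e-04 -9.969e-01]
```

View pics/s8.png

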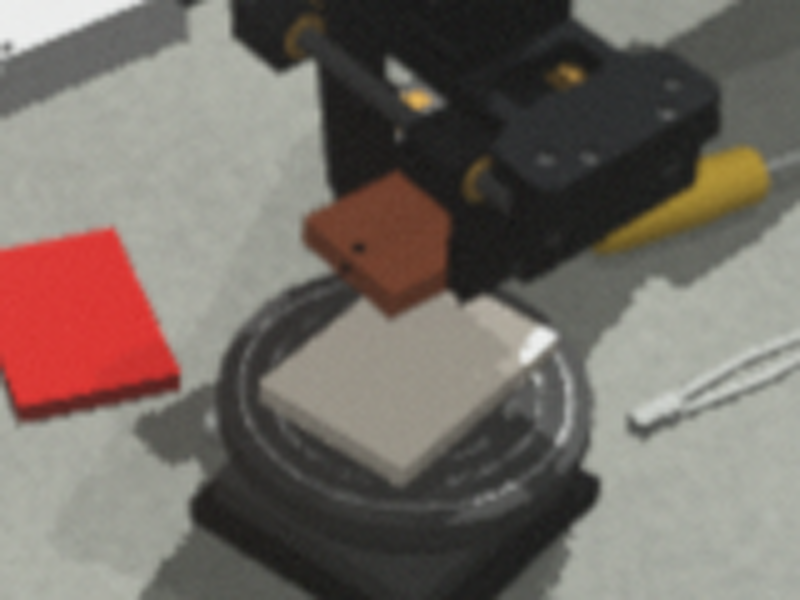

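Copper is held level and the plate has stayed on the chuck. Crossing to the heat sink.

Request:
{"api": "jog_arm", "payload": {
  "increments": "-0.002 0.01 0 0; -0.003 0.02 0 0.01; -0.005 0.028 0 0.01; -0.005 0.03 0 0; -0.005 0.03 0 0; -0.005 0.03 0 0; -0.005 0.03 0 0; -0.005 0.03 0 0; -0.005 0.03 0 0; -0.004 0.022 0 0; -0.003 0.015 0 0; -0.001 0.006 0 0"
}}

```text
clock: 22.15
eef_pos: [0.4061, -0.2437, 0.128]
tool_rot: [[0.994, -0.073, -0.087], [-0.073, -0.997, 0.002], [-0.087, 0.004, -0.996]]
contact_force: [-0.0, -0.0, -3.2]
finger_gap: 0.0456
```

```bash
python3 d.py 0.4095 -0.248 0.08 -6
```

```text
t 22.15 tcp [ 0.4061 -0.2437  0.128 ] yaw -4.21 gap 0.0456 F [-0.02 -0.   -3.22] q7 -78.2
tool shift now [0.0079 0.0038 0.0475] after turn [0.008  0.0036 0.0475] turn rad 0.0312 tilt z [-0.087   0.0025 -0.9962]
```

Request:
{"api": "jog_arm", "payload": {
  "increments": "0.003 0 0.005 0.015; 0.003 0.001 0.012 0.015; 0.002 0.001 0.012 0; 0 0 0.006 0; 0 0 0 0; 0 0 0 0"
}}

```text
clock: 22.65
eef_pos: [0.4106, -0.2433, 0.0874]
tool_rot: [[0.991, -0.102, -0.089], [-0.102, -0.995, 0.006], [-0.089, 0.003, -0.996]]
contact_force: [-0.1, 0.1, -3.4]
finger_gap: 0.0457
```

```bash
python3 d.py 0.4095 -0.248 0.0335 -6;  python3 - <<'E'
from h import *
w=optics.capture("wrist"); cv2.imwrite("pics/w9.png",w["image"][:,:,::-1])
print([proj(w,[.4095,-.248,.030])])
a=np.radians(-6.2)
for sx in(42,-42):
  for sy in (38,-38):
    print(proj(w,[.4095+(sx*np.cos(a)-sy*np.sin(a))/1e3,-.248+(sx*np.sin(a)+sy*np.cos(a))/1e3,.03]))
E
```

```text
t 22.65 tcp [ 0.4106 -0.2433  0.0874] yaw -5.88 gap 0.0457 F [-0.07  0.08 -3.44] q7 -81.0
tool shift now [0.0042 0.0046 0.0538] after turn [0.0042 0.0046 0.0538] turn rad 0.0021 tilt z [-0.0892  0.0059 -0.996 ]
[(np.float64(327.8654129145381), np.float64(254.35973555986675))]
(np.float64(261.98547759151205), np.float64(185.69655998588544))
(np.float64(395.58626796224826), np.float64(186.44370069778864))
(np.float64(268.73777028972574), np.float64(313.60758896927723))
(np.float64(385.1288622072554), np.float64(314.0303690548137))
```

View pics/w9.png

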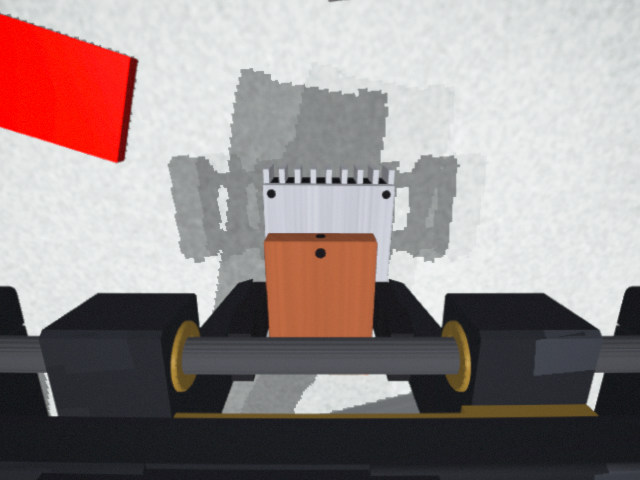

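The heat sink's top-plate corners are at (264,184) and (395,184), within 2 px of the prediction. Continuing down.

Request:
{"api": "jog_arm", "payload": {
  "increments": "0.001 0.002 0.006 0; 0.001 0.001 0.012 0; 0.001 0.001 0.01 0; 0 0 0.006 0; 0 0 0.002 0; 0 0 0 0"
}}

```text
clock: 23.2
eef_pos: [0.4111, -0.2468, 0.0481]
tool_rot: [[0.991, -0.1, -0.088], [-0.1, -0.995, 0.006], [-0.088, 0.003, -0.996]]
contact_force: [0.0, -0.2, -2.6]
finger_gap: 0.0458
```

```bash
python3 d.py 0.4095 -0.248 0.0335 -6
```

```text
t 23.2 tcp [ 0.4111 -0.2468  0.0481] yaw -5.75 gap 0.0458 F [ 0.04 -0.2  -2.59] q7 -81.7
tool shift now [-0.0001  0.0013  0.0147] after turn [-0.0001  0.0013  0.0147] turn rad 0.0044 tilt z [-0.0876  0.0055 -0.9961]
```

Request:
{"api": "jog_arm", "payload": {
  "increments": "0 0.001 0.004 0; 0 0 0.004 0; 0 0 0.002 0; 0 0 0.001 0; 0 0 0.0005 0; 0 0 0.0005 0"
}}

```text
clock: 23.7
eef_pos: [0.41, -0.2481, 0.0353]
tool_rot: [[0.991, -0.1, -0.087], [-0.1, -0.995, 0.005], [-0.087, 0.004, -0.996]]
contact_force: [-0.2, 0.3, -3.4]
finger_gap: 0.0457
```

```bash
python3 d.py 0.4095 -0.248 0.0335 -6
```

```text
t 23.7 tcp [ 0.41   -0.2481  0.0353] yaw -5.78 gap 0.0457 F [-0.22  0.34 -3.45] q7 -82.0
tool shift now [-0.0004 -0.0001  0.0018] after turn [-0.0004 -0.0001  0.0018] turn rad 0.0039 tilt z [-0.0869  0.0052 -0.9962]
```

Request:
{"api": "jog_arm", "payload": {
  "increments": "0 0 0.001 0; 0 0 0.0007 0; 0 0 0.0007 0; 0 0 0.0007 0; 0 0 0.0005 0"
}}

```text
clock: 24.12
eef_pos: [0.4102, -0.2482, 0.033]
tool_rot: [[0.991, -0.1, -0.086], [-0.1, -0.995, 0.005], [-0.086, 0.004, -0.996]]
contact_force: [-1.6, 0.8, 5.3]
finger_gap: 0.0458
```

```bash
python3 d.py 0.4095 -0.248 0.0335 -6
```

```text
t 24.12 tcp [ 0.4102 -0.2482  0.033 ] yaw -5.78 gap 0.0458 F [-1.63  0.82  5.26] q7 -82.1
tool shift now [-0.0008 -0.0001 -0.0005] after turn [-0.0008 -0.0001 -0.0005] turn rad 0.0039 tilt z [-0.0864  0.0046 -0.9962]
```

Seated (5.3 N). Release and rise.

Request:
{"api": "jog_arm", "payload": {
  "increments": "0 0 0 0; 0 0 0 0; 0 0 0 0; 0 0 -0.005 0; 0 0 -0.02 0; 0 0 -0.03 0; 0 0 -0.03 0; 0 0 -0.025 0; 0 0 -0.01 0; 0 0 0 0",
  "grip": 100
}}

```text
clock: 24.95
eef_pos: [0.4214, -0.2488, 0.1597]
tool_rot: [[0.991, -0.1, -0.086], [-0.1, -0.995, 0.005], [-0.086, 0.004, -0.996]]
contact_force: [0.3, 0.5, -0.4]
finger_gap: 0.0881
```

```bash
python3 d.py 0.489 0.0475 0.15 7; python3 p2.py; python3 - <<'E'
from meas import *
w=optics.capture("wrist"); cv2.imwrite("pics/w10.png",w["image"][:,:,::-1])
c=optics.capture("top")
hsv=cv2.cvtColor(c["image"],cv2.COLOR_RGB2HSV); h,s,v=[hsv[...,i].astype(int) for i in range(3)]
print("copper",np.round(rect(c,((h<18)&(h>4)&(s>80)),.042,(430,295,495,370)),4))
E
```

```text
t 24.95 tcp [ 0.4214 -0.2488  0.1597] yaw -5.76 gap 0.0881 F [ 0.29  0.51 -0.4 ] q7 -78.7
tool shift now [ 0.0382 -0.3016  0.0052] after turn [ 0.1039 -0.2857  0.0052] turn rad -0.2226 tilt z [-0.0858  0.0045 -0.9963]
white [4.89200e-01 4.76000e-02 8.66895e+01 6.13953e+01 7.16140e+00]
copper max() iterable argument is empty
green max() iterable argument is empty
copper [ 0.3858 -0.2444 43.4394 18.0339 86.9206]
```

View pics/w10.png

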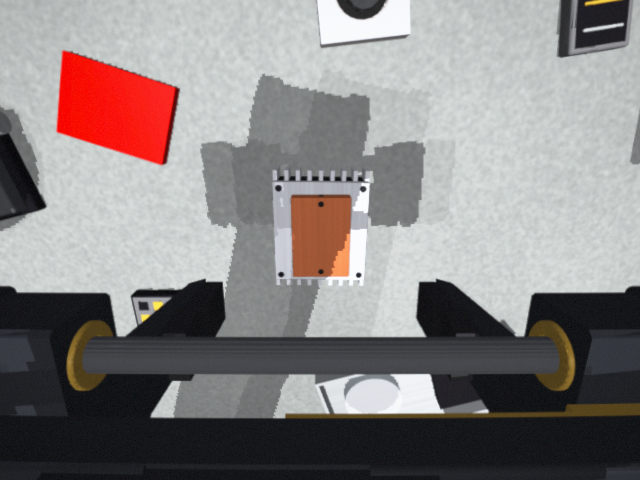

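View pics/st2.png

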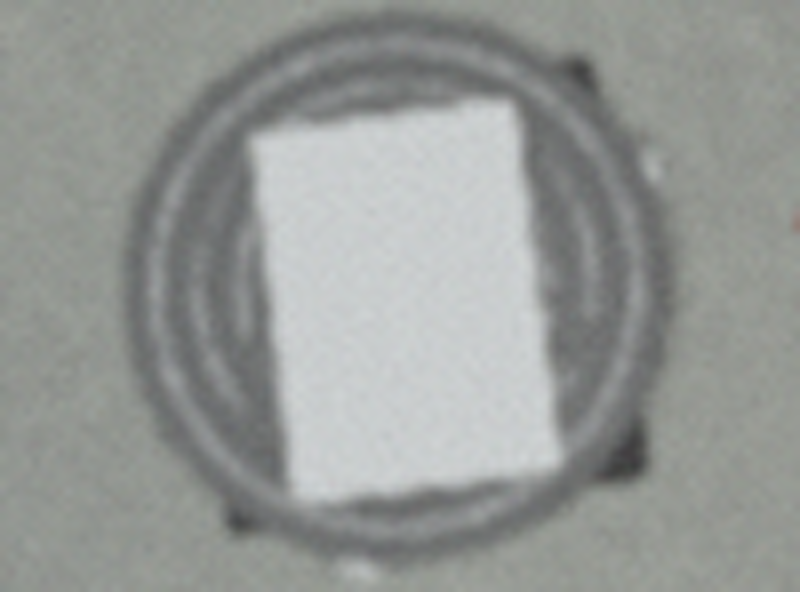

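The copper is centred on the heat sink, at (321,235). The plate is free: centre (0.4892, 0.0476), yaw 7.1°.

Request:
{"api": "jog_arm", "payload": {
  "increments": "0.001 -0.01 0 0; 0.003 -0.02 0 0; 0.004 -0.03 0 0; 0.004 -0.032 0 0; 0.004 -0.032 0 0; 0.004 -0.032 0 0; 0.004 -0.032 0 0; 0.004 -0.032 0 0; 0.003 -0.028 0 0; 0.002 -0.02 0 0; 0.001 -0.012 0 0; 0 -0.006 0 -0.05"
}}

```text
clock: 26.1
eef_pos: [0.472, 0.0538, 0.1382]
tool_rot: [[0.992, -0.053, -0.119], [-0.052, -0.999, 0.013], [-0.119, -0.007, -0.993]]
contact_force: [0.2, -0.6, 0.6]
finger_gap: 0.0879
```

Request:
{"api": "jog_arm", "payload": {
  "increments": "0 0 0.01 -0.09; 0 0 0.01 -0.08; 0 0 0 0; 0 0 0 0"
}}

```text
clock: 26.43
eef_pos: [0.4649, 0.061, 0.1137]
tool_rot: [[0.983, 0.131, -0.128], [0.134, -0.991, 0.015], [-0.124, -0.031, -0.992]]
contact_force: [-0.5, -0.1, -0.8]
finger_gap: 0.088
```

```bash
python3 d.py 0.489 0.0475 0.09 7.1
```

```text
t 26.43 tcp [0.4649 0.061  0.1137] yaw 7.77 gap 0.088 F [-0.55 -0.14 -0.77] q7 -103.6
tool shift now [0.0248 0.0173 0.0203] after turn [0.025  0.017  0.0203] turn rad 0.0117 tilt z [-0.1276  0.0145 -0.9917]
```

Request:
{"api": "jog_arm", "payload": {
  "increments": "0.02 0 -0.01 0; 0.03 0 -0.01 0; 0.03 0 -0.01 0; 0.01 0 0 0; 0 0 0 0"
}}

```text
clock: 26.85
eef_pos: [0.5559, 0.0727, 0.1308]
tool_rot: [[0.983, 0.118, -0.137], [0.121, -0.993, 0.013], [-0.134, -0.029, -0.99]]
contact_force: [-1.2, 0.0, -0.2]
finger_gap: 0.0884
```

```bash
python3 d.py 0.489 0.0475 0.09 7.1; python3 -c "
from h import *; print(monitor.get_obs()['joint_pos'])"
```

```text
t 26.85 tcp [0.5559 0.0727 0.1308] yaw 7.03 gap 0.0884 F [-1.23  0.04 -0.24] q7 -103.0
tool shift now [-0.0633  0.0183  0.0492] after turn [-0.0633  0.0182  0.0492] turn rad -0.0012 tilt z [-0.137   0.013  -0.9905]
[   3.08795731   35.5436533   -19.14898219   99.10936476   10.33890193
   54.91726883 -103.04431293]
```

Request:
{"api": "jog_arm", "payload": {
  "increments": "-0.004 0.001 0 0; -0.004 0.001 0 0; -0.004 0.001 0 0; -0.004 0.001 0 0; -0.004 0.001 0 0; -0.004 0.001 0 0; -0.004 0.001 0 0; -0.004 0.001 0 0"
}}

```text
clock: 27.52
eef_pos: [0.5166, 0.0589, 0.1348]
tool_rot: [[0.983, 0.114, -0.143], [0.117, -0.993, 0.011], [-0.141, -0.028, -0.99]]
contact_force: [0.2, 0.0, 0.9]
finger_gap: 0.088
```

```bash
python3 d.py 0.489 0.0475 0.09 7.1; python3 -c "
from h import *; print(monitor.get_obs()['joint_pos'])"
```

```text
t 27.52 tcp [0.5166 0.0589 0.1348] yaw 6.76 gap 0.088 F [0.24 0.02 0.93] q7 -102.7
tool shift now [-0.0222  0.0095  0.0481] after turn [-0.0222  0.0093  0.0481] turn rad -0.0059 tilt z [-0.1428  0.0113 -0.9897]
[   4.66385851   32.08696204  -19.59901613  104.8738141     9.81118896
   52.92944112 -102.67911373]
```

Request:
{"api": "jog_arm", "payload": {
  "increments": "-0.006 0.003 0 0; -0.006 0.003 0.002 0; -0.005 0.002 0.002 0; 0 0 0.002 0; 0 0 0.002 0; 0 0 0.002 0; 0 0 0.002 0; 0 0 0.002 0; 0 0 0.002 0; 0 0 0.002 0; 0 0 0.002 0; 0 0 0.002 0"
}}

```text
clock: 28.52
eef_pos: [0.4954, 0.048, 0.1133]
tool_rot: [[0.983, 0.113, -0.142], [0.116, -0.993, 0.011], [-0.14, -0.028, -0.99]]
contact_force: [-0.1, -0.3, -0.4]
finger_gap: 0.0884
```

```bash
python3 d.py 0.489 0.0475 0.09 7.1; python3 -c "
from h import *; print(monitor.get_obs()['joint_pos'])"
```

```text
t 28.52 tcp [0.4954 0.048  0.1133] yaw 6.74 gap 0.0884 F [-0.11 -0.3  -0.45] q7 -102.5
tool shift now [-0.0031  0.0004  0.024 ] after turn [-0.0031  0.0004  0.024 ] turn rad -0.0063 tilt z [-0.1423  0.0115 -0.9898]
[   5.48238978   32.18447149  -19.30203849  108.76425514   10.41480945
   48.97287172 -102.52996832]
```

```bash
python3 d.py 0.489 0.0475 0.0645 7.1;  python3 - <<'E'
from h import *
w=optics.capture("wrist"); cv2.imwrite("pics/w11.png",w["image"][:,:,::-1])
print([proj(w,[.489,.0475,.070])])
a=np.radians(7.1)
for sx in(43,-43):
  for sy in (31,-31):
    print(np.round(proj(w,[.489+(sx*np.cos(a)-sy*np.sin(a))/1e3,.0475+(sx*np.sin(a)+sy*np.cos(a))/1e3,.07]),1))
E
```

```text
t 28.52 tcp [0.4954 0.048  0.1133] yaw 6.74 gap 0.0884 F [-0.11 -0.3  -0.45] q7 -102.5
tool shift now [0.0004 0.0011 0.0492] after turn [0.0004 0.0011 0.0492] turn rad -0.0063 tilt z [-0.1423  0.0115 -0.9898]
[(np.float64(321.8379945047649), np.float64(269.38321490686764))]
[262.8 197.3]
[380.1 197.1]
[273.1 329.8]
[372.1 330.7]
```

View pics/w11.png

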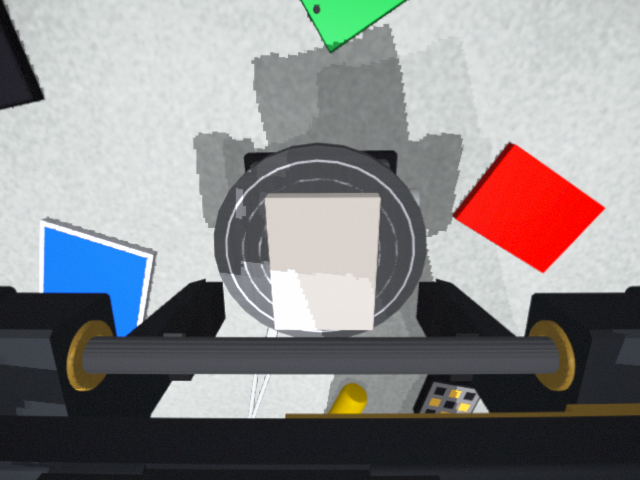

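The plate's corners are within 2–3 px of the prediction and square to the jaws. Descending.

Request:
{"api": "jog_arm", "payload": {
  "increments": "0 0.001 0.005 0; 0 0.0005 0.008 0; 0 0 0.008 0; 0 0 0.008 0; 0 0 0.005 0; 0 0 0.002 0; 0 0 0 0; 0 0 0 0"
}}

```text
clock: 29.23
eef_pos: [0.4887, 0.0467, 0.0723]
tool_rot: [[0.983, 0.114, -0.145], [0.116, -0.993, 0.011], [-0.143, -0.028, -0.989]]
contact_force: [-0.0, -0.0, -0.1]
finger_gap: 0.0879
```

```bash
python3 d.py 0.489 0.047 0.0645 7.1
```

```text
t 29.23 tcp [0.4887 0.0467 0.0723] yaw 6.75 gap 0.0879 F [-0.02 -0.01 -0.13] q7 -103.6
tool shift now [ 0.0015 -0.      0.0077] after turn [ 0.0015 -0.      0.0077] turn rad -0.0061 tilt z [-0.145   0.0113 -0.9894]
```

Request:
{"api": "jog_arm", "payload": {
  "increments": "0.001 0 0.003 0; 0 0 0.003 0; 0 0 0.0015 0; 0 0 0 0; 0 0 0 0"
}}

```text
clock: 29.65
eef_pos: [0.4894, 0.0471, 0.0647]
tool_rot: [[0.983, 0.113, -0.143], [0.116, -0.993, 0.012], [-0.141, -0.028, -0.99]]
contact_force: [-0.1, 0.3, 0.8]
finger_gap: 0.0881
```

```bash
python3 d.py 0.489 0.047 0.064 7.1
```

```text
t 29.65 tcp [0.4894 0.0471 0.0647] yaw 6.75 gap 0.0881 F [-0.07  0.34  0.8 ] q7 -103.9
tool shift now [-0.0004  0.0001  0.0007] after turn [-0.0004  0.0001  0.0007] turn rad -0.0061 tilt z [-0.1432  0.0115 -0.9896]
```

Request:
{"api": "jog_arm", "payload": {
  "increments": "0 0 0.0005 0; 0 0 0.0001 0; 0 0 0.0001 0; 0 0 0.0001 0; 0 0 0.0001 0; 0 0 0.0001 0; 0 0 0.0001 0",
  "grip": 0,
  "newtons": 35
}}

```text
clock: 30.23
eef_pos: [0.4897, 0.0471, 0.0642]
tool_rot: [[0.983, 0.113, -0.142], [0.116, -0.993, 0.011], [-0.14, -0.028, -0.99]]
contact_force: [-1.5, -0.0, 1.1]
finger_gap: 0.0612
```

```bash
python3 d.py 0.406 0.233 0.1 -12.6
```

```text
t 30.23 tcp [0.4897 0.0471 0.0642] yaw 6.74 gap 0.0612 F [-1.49 -0.03  1.14] q7 -103.9
tool shift now [-0.0657 -0.1951 -0.0214] after turn [-0.1266 -0.1624 -0.0214] turn rad 0.3375 tilt z [-0.1423  0.0115 -0.9898]
```

Request:
{"api": "jog_arm", "payload": {
  "increments": "0 0 -0.003 0; 0 0 -0.006 0; 0 0 -0.01 0; 0 0 -0.01 0; 0 0 -0.006 0.07; 0 0 0 0.07; 0 0 0 0.07; 0 0 0 0.07; 0 0 0 0.05; 0 0 0 0"
}}

```text
clock: 31.07
eef_pos: [0.4975, 0.047, 0.1076]
tool_rot: [[0.964, -0.227, -0.137], [-0.227, -0.974, 0.013], [-0.137, 0.018, -0.99]]
contact_force: [0.5, 0.5, -1.7]
finger_gap: 0.0608
```

```bash
python3 d.py 0.406 0.233 0.08 -12.6;  python3 - <<'E'
from h import *
s=optics.capture("scene"); crop(s,370,245,80,60,5,"s12.png")
E
```

```text
t 31.07 tcp [0.4975 0.047  0.1076] yaw -13.25 gap 0.0608 F [ 0.45  0.55 -1.7 ] q7 -119.2
tool shift now [-0.1267 -0.1609  0.0424] after turn [-0.1248 -0.1624  0.0424] turn rad -0.0114 tilt z [-0.1372  0.0132 -0.9905]
```

View pics/s12.png

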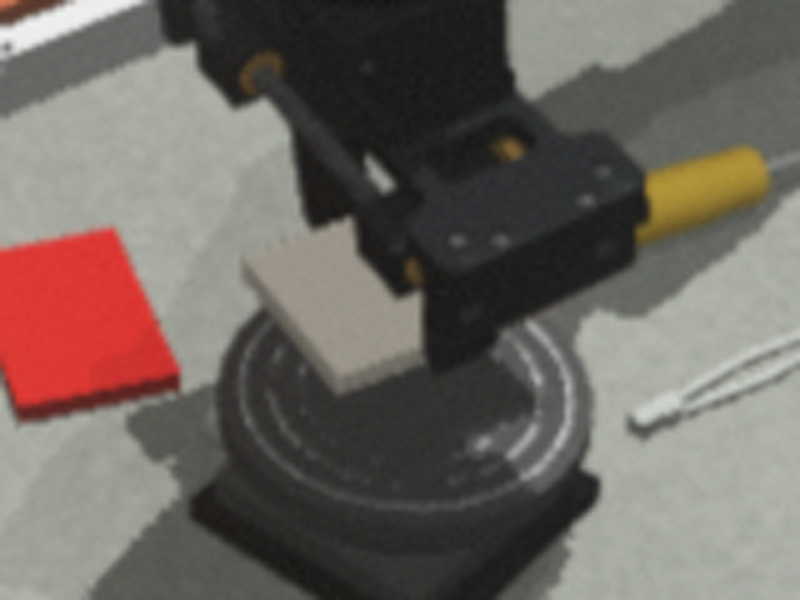

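Plate held and clear of the chuck. Crossing to the blue pad.

Request:
{"api": "jog_arm", "payload": {
  "increments": "-0.005 -0.006 -0.001 0; -0.009 -0.011 -0.001 0; -0.012 -0.015 -0.001 0; -0.013 -0.016 -0.001 0; -0.013 -0.016 -0.001 0; -0.013 -0.016 -0.001 0; -0.013 -0.016 0 0; -0.013 -0.016 0 0; -0.012 -0.015 0 0; -0.009 -0.011 0 0; -0.005 -0.006 0 0; -0.002 -0.003 0 0"
}}

```text
clock: 32.12
eef_pos: [0.4038, 0.2341, 0.1325]
tool_rot: [[0.969, -0.205, -0.138], [-0.205, -0.979, 0.016], [-0.138, 0.012, -0.99]]
contact_force: [0.2, 0.6, -1.9]
finger_gap: 0.0615
```

```bash
python3 d.py 0.406 0.233 0.05 -12.6
```

```text
t 32.12 tcp [0.4038 0.2341 0.1325] yaw -11.92 gap 0.0615 F [ 0.21  0.63 -1.86] q7 -139.6
tool shift now [ 0.0137 -0.0004  0.0814] after turn [ 0.0137 -0.0005  0.0814] turn rad 0.0119 tilt z [-0.1376  0.0164 -0.9904]
```

Request:
{"api": "jog_arm", "payload": {
  "increments": "0.002 0 0.005 0.01; 0.003 0 0.01 0; 0.003 0 0.015 0; 0.002 0 0.015 0; 0.001 0 0.012 0; 0.001 0 0.007 0; 0 0 0 0; 0 0 0 0"
}}

```text
clock: 32.78
eef_pos: [0.409, 0.2275, 0.0606]
tool_rot: [[0.966, -0.221, -0.137], [-0.221, -0.975, 0.014], [-0.137, 0.017, -0.99]]
contact_force: [0.2, 1.2, -1.4]
finger_gap: 0.0611
```

```bash
python3 d.py 0.406 0.233 0.0135 -12.6;  python3 - <<'E'
from h import *
w=optics.capture("wrist"); cv2.imwrite("pics/w13.png",w["image"][:,:,::-1])
a=np.radians(-12.6)
for sx in(50.4,-50.4):
  for sy in (38.4,-38.4):
    print(np.round(proj(w,[.406+(sx*np.cos(a)-sy*np.sin(a))/1e3,.233+(sx*np.sin(a)+sy*np.cos(a))/1e3,.008]),1))
s=optics.capture("scene"); crop(s,470,300,80,60,5,"s13.png")
E
```

```text
t 32.78 tcp [0.409  0.2275 0.0606] yaw -12.89 gap 0.0611 F [ 0.17  1.18 -1.41] q7 -141.3
tool shift now [ 0.0023 -0.0055  0.0471] after turn [ 0.0023 -0.0055  0.0471] turn rad -0.005 tilt z [-0.1374  0.0136 -0.9904]
[238.9 175.8]
[380.6 174.9]
[253.5 328.8]
[370.5 327.4]
```

View pics/w13.png

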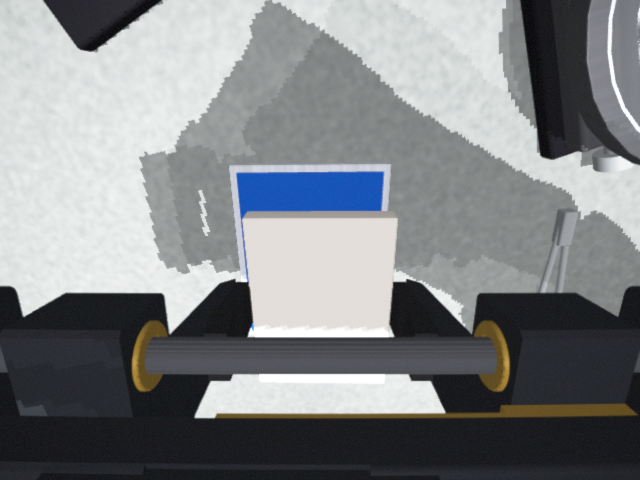

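View pics/s13.png

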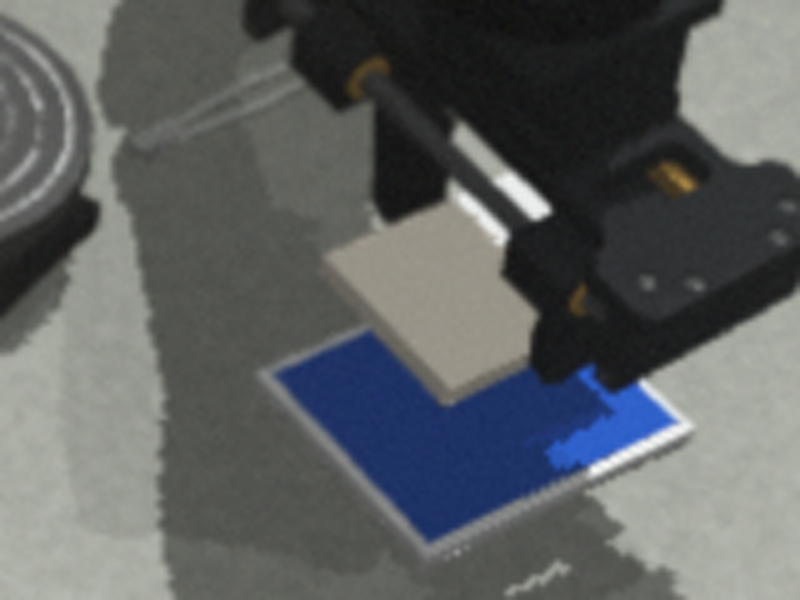

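The pad's blue corners are at (236,172) and (384,172), with the centre column matching the prediction. A 5 mm sideways correction goes in on the way down.

Request:
{"api": "jog_arm", "payload": {
  "increments": "0.001 -0.002 0.005 0; 0.001 -0.002 0.008 0; 0.001 -0.001 0.008 0; 0 0 0.006 0; 0 0 0.002 0; 0 0 0 0; 0 0 0 0"
}}

```text
clock: 33.47
eef_pos: [0.4108, 0.234, 0.0303]
tool_rot: [[0.966, -0.22, -0.133], [-0.22, -0.975, 0.016], [-0.133, 0.014, -0.991]]
contact_force: [-0.1, 0.7, -2.6]
finger_gap: 0.0614
```

```bash
python3 d.py 0.406 0.233 0.0125 -12.6
```

```text
t 33.47 tcp [0.4108 0.234  0.0303] yaw -12.83 gap 0.0614 F [-0.14  0.66 -2.6 ] q7 -142.4
tool shift now [-0.002   0.0018  0.0182] after turn [-0.002   0.0018  0.0182] turn rad -0.0039 tilt z [-0.1332  0.0159 -0.991 ]
```

Request:
{"api": "jog_arm", "payload": {
  "increments": "-0.001 0.001 0.004 0; -0.001 0.0005 0.004 0; 0 0 0.003 0; 0 0 0.001 0; 0 0 0.0005 0; 0 0 0 0"
}}

```text
clock: 33.97
eef_pos: [0.4065, 0.2331, 0.0173]
tool_rot: [[0.966, -0.22, -0.133], [-0.22, -0.975, 0.016], [-0.133, 0.014, -0.991]]
contact_force: [0.2, 0.3, -1.8]
finger_gap: 0.0615
```

```bash
python3 d.py 0.406 0.233 0.0125 -12.6
```

```text
t 33.97 tcp [0.4065 0.2331 0.0173] yaw -12.82 gap 0.0615 F [ 0.21  0.27 -1.81] q7 -142.8
tool shift now [0.0002 0.0002 0.0048] after turn [0.0002 0.0002 0.0048] turn rad -0.0039 tilt z [-0.1328  0.0161 -0.991 ]
```

Request:
{"api": "jog_arm", "payload": {
  "increments": "0 0 0.001 0; 0 0 0.001 0; 0 0 0.001 0; 0 0 0.0005 0; 0 0 0.0005 0"
}}

```text
clock: 34.38
eef_pos: [0.4066, 0.2333, 0.0134]
tool_rot: [[0.966, -0.22, -0.132], [-0.22, -0.975, 0.017], [-0.132, 0.013, -0.991]]
contact_force: [0.1, -0.3, 2.7]
finger_gap: 0.0613
```

```bash
python3 d.py 0.406 0.233 0.0125 -12.6
```

```text
t 34.38 tcp [0.4066 0.2333 0.0134] yaw -12.83 gap 0.0613 F [ 0.09 -0.33  2.69] q7 -142.9
tool shift now [-0.0004  0.0004  0.0009] after turn [-0.0004  0.0004  0.0009] turn rad -0.0041 tilt z [-0.1317  0.0166 -0.9912]
```

Request:
{"api": "jog_arm", "payload": {
  "increments": "0 0 0.0007 0; 0 0 0.0007 0; 0 0 0.0007 0; 0 0 0.0005 0"
}}

```text
clock: 34.72
eef_pos: [0.4066, 0.2333, 0.0134]
tool_rot: [[0.967, -0.22, -0.131], [-0.22, -0.975, 0.016], [-0.132, 0.014, -0.991]]
contact_force: [-0.4, -1.2, 4.0]
finger_gap: 0.0614
```

```bash
python3 d.py 0.406 0.233 0.0125 -12.6
```

```text
t 34.72 tcp [0.4066 0.2333 0.0134] yaw -12.84 gap 0.0614 F [-0.4  -1.15  3.97] q7 -143.0
tool shift now [-0.0004  0.0005  0.0009] after turn [-0.0004  0.0005  0.0009] turn rad -0.0042 tilt z [-0.1314  0.0157 -0.9912]
```

Edge contact at 4 N, within about 1 mm of flat. Release and rise.

Request:
{"api": "jog_arm", "payload": {
  "increments": "0 0 0 0; 0 0 0 0; 0 0 0 0; 0 0 -0.004 0; 0 0 -0.015 0; 0 0 -0.03 0; 0 0 -0.03 0; 0 0 -0.025 0; 0 0 -0.01 0; 0 0 0 0",
  "grip": 100
}}

```text
clock: 35.55
eef_pos: [0.4214, 0.2316, 0.1318]
tool_rot: [[0.966, -0.219, -0.134], [-0.219, -0.976, 0.015], [-0.134, 0.015, -0.991]]
contact_force: [0.4, 0.1, 0.3]
finger_gap: 0.0881
```

```bash
python3 d.py 0.45 0 0.2 -12;  python3 - <<'E'
from h import *
w=optics.capture("wrist"); cv2.imwrite("pics/w14.png",w["image"][:,:,::-1])
c=optics.capture("top"); cv2.imwrite("pics/top14.png",c["image"][:,:,::-1])
s=optics.capture("scene"); cv2.imwrite("pics/s14.png",s["image"][:,:,::-1])
E
```

```text
t 35.55 tcp [0.4214 0.2316 0.1318] yaw -12.79 gap 0.0881 F [0.44 0.06 0.29] q7 -139.5
tool shift now [ 0.0693  0.2207 -0.0749] after turn [ 0.0662  0.2216 -0.0749] turn rad -0.0138 tilt z [-0.1336  0.0151 -0.9909]
```

View pics/w14.png

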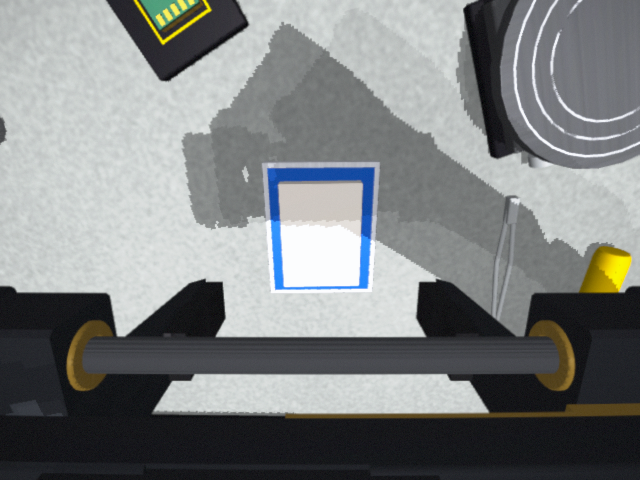

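View pics/s14.png

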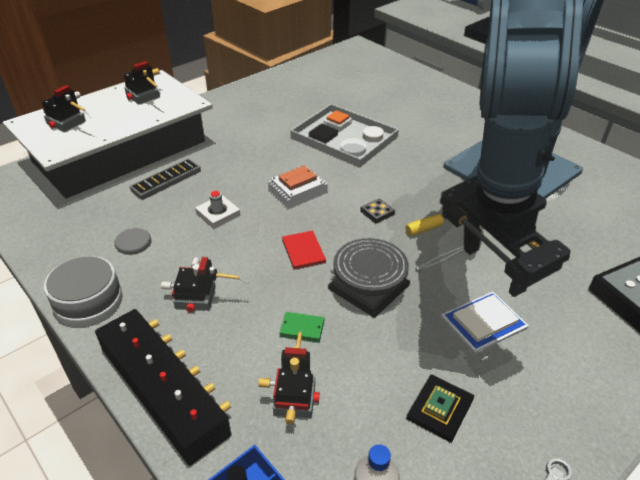

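View pics/top14.png

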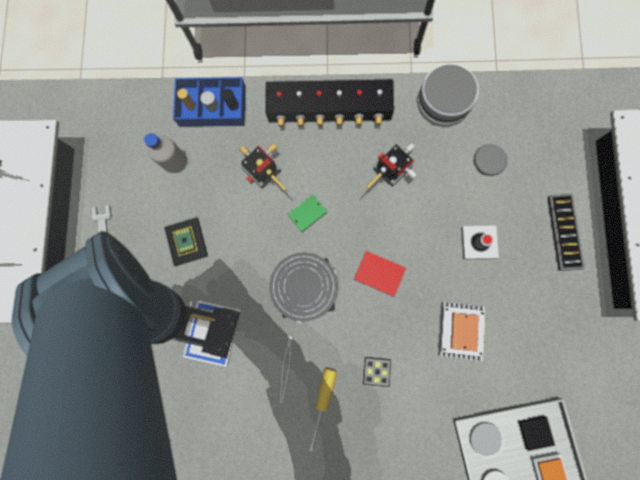

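All four parts look placed and the positioners unmoved. I'll measure the offsets, especially the ceramic, which looks slightly towards the near end in the wrist picture.

```bash
cat > chk.py <<'E'
from meas import *
c=optics.capture("top")
hsv=cv2.cvtColor(c["image"],cv2.COLOR_RGB2HSV); h,s,v=[hsv[...,i].astype(int) for i in range(3)]
print("copper",np.round(rect(c,((h<18)&(h>4)&(s>80)),.042,(430,295,495,370)),4),"sink .4095 -.248 -6.2")
print("cap",np.round(rect(c,((h<6)|(h>172))&(s>140),.055,(460,220,500,265)),4),"holder .581 -.295")
print("green",np.round(rect(c,(((h>35)&(h<95)&(s>60))),.021,(150,205,220,280)),4),"tray .588 .291 16.5")
w=optics.capture("wrist")
def P(l,z): 
    q=np.array([onplane(w,u,v,z)[:2] for u,v in l]); return q.mean(0).round(4), np.degrees(np.arctan2(*( (q[0]+q[1]-q[2]-q[3])[::-1]))).round(1), np.linalg.norm(q[0]-q[1]).round(4),np.linalg.norm(q[0]-q[3]).round(4)
if len(__import__("sys").argv)>1:
    print("plate",P([(279,182),(362,182),(359,287),(283,287)],.018))
    print("pad",P([(264,163),(379,163),(372,292),(272,292)],.008))
    crop(w,320,228,80,75,5,"w15.png")
E
python3 chk.py 1
```

```text
copper [ 0.4091 -0.247  63.8088 45.3866 -5.8007] sink .4095 -.248 -6.2
cap [ 0.579  -0.2943 11.7808 11.05   -3.6036] holder .581 -.295
green [ 0.5866  0.2901 41.6665 32.1115 16.9345] tray .588 .291 16.5
plate (array([0.4042, 0.2316]), np.float64(-12.3), np.float64(0.0594), np.float64(0.0863))
pad (array([0.4044, 0.2305]), np.float64(-12.3), np.float64(0.0838), np.float64(0.1087))
```

View pics/w15.png

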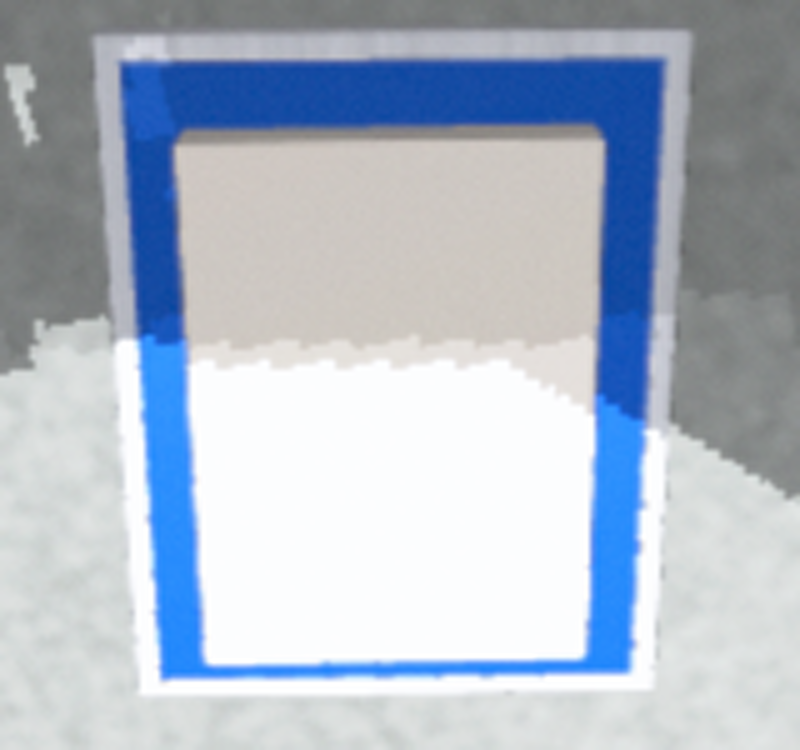

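All offsets are within about 2 mm and the yaws within 1°. The crop shows the plate flat, with blue showing all round. The arm is clear and still, so I'm handing in.

```bash
python3 - <<'E'
import cv2,numpy as np
a=cv2.imread("pics/top0.png").astype(int);b=cv2.imread("pics/top14.png").astype(int)
for x0,x1 in((235,300),(350,420)): 
    A=cv2.cvtColor(a[140:200,x0:x1].astype(np.uint8),cv2.COLOR_BGR2GRAY).astype(np.float32);B=cv2.cvtColor(b[140:200,x0:x1].astype(np.uint8),cv2.COLOR_BGR2GRAY).astype(np.float32)
    print(cv2.phaseCorrelate(A,B))
from cell import monitor,ticket
o=monitor.get_obs(); print(o["clock"],np.abs(o["qd"]).max())
ticket.hand_in()
E
```

```text
((-0.09616634018606618, -0.026518738973059897), 1.0415081531913193)
((0.018605114889489016, -0.006142249967830082), 1.0811292069929617)
35.8 0.16647104697577972
the job is handed in; nothing more can be done
```

I took the stack apart from the top down and handed the job in at 35.8 s of the allowed 128 s. Each part was set down to contact and then released.

| Part | Place | Offset in my last camera measurements |
|---|---|---|
| Weight | Pocket of the white holder | about 2 mm |
| Chip carrier | Yellow outline on the black tray | about 1.7 mm, yaw within 0.5° |
| Copper block | Heat sink | about 1 mm, yaw within 0.5° |
| Ceramic plate | Blue pad | about 1 mm, yaw matching |

- **Positioners:** both shifted by less than 0.1 px between the first and last top pictures. The contact force on the tool read about zero after each release.
- **Tool tilt:** the tool drifted to about 8° off vertical over the run, and I could not correct it with these moves. Because of it, I released the ceramic plate from edge contact, roughly 1 mm from flat. The close-up afterwards showed it lying flat.
- **Camera disagreement:** the wrist and top cameras differed by about 2–3 mm on where the blue pad is. The plate's offset above was taken within the wrist picture alone, so this does not affect it.

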